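Sort gouge handles by length into their sprung rows

TASK

The three wooden tool handles in the tray differ only in length. Put each one into the row on the board that matches its length: slip one end under the orange sprung keeper, gently ease the keeper back and lower the other end behind the fixed stop, so that the handle lies flat on the saddles, held between keeper and stop. Let go of it and leave the other things on the bench where they are.

Things in the scene. Friction and masses are not known exactly. Their poses are not given: they have to be found in the camera images.
- handle_short: the short tool handle: 100 mm long octagonal bar of pale wood, 26 mm across flats (flat square-cut ends), one end with a 16 mm brass ferrule (either way round is fine); origin at its centre, x along its length, y and z square to flats. About 60 g. It lies level in the tray along the tray's x
- handle_medium: the medium tool handle: 125 mm long octagonal bar of pale wood, 26 mm across flats (flat square-cut ends), one end with a 16 mm brass ferrule (either way round is fine); origin at its centre, x along its length, y and z square to flats. About 75 g. It lies level in the tray along the tray's x
- handle_long: the long tool handle: 150 mm long octagonal bar of pale wood, 26 mm across flats (flat square-cut ends), one end with a 16 mm brass ferrule (either way round is fine); origin at its centre, x along its length, y and z square to flats. About 90 g. It lies level in the tray along the tray's x
- row_short: fixed cradle for the short handle, 44 mm wide. Origin mid-row on its underside (board's top); +x runs along the row from the orange sprung keeper (-x end) to the fixed stop; z up. Two blue saddles, tops at z = 26 mm, 48 mm free between them, cheeks 30 mm apart rising to z = 36 mm. Fixed stop: face at x = +50 mm, top at z = 40 mm. Keeper face at rest: x = -42 mm
- seat_short (a point): where the short handle's centre lies when home: row frame (0, 0, 39 mm). The keeper has a lip 28 mm wide reaching 12 mm forward over the handle's end, underside at row z = 60 mm, top 66 mm: a handle goes in only sloping (9 to 45 degrees), low end pushed under the lip and the keeper back, then the other end lowered inside the stop
- keeper_short (a joint): travel of this row's keeper in m, away from the stop: 0 = fully forward, 0.008 = right handle home between keeper and stop, 0.024 = bottomed (about 16 to 20 mm is needed for the lowering end to pass the stop with room). Spring: 2.4 N at 0, plus 0.3 N per mm
- row_medium: fixed cradle for the medium handle, 44 mm wide. Origin mid-row on its underside (board's top); +x runs along the row from the orange sprung keeper (-x end) to the fixed stop; z up. Two blue saddles, tops at z = 26 mm, 73 mm free between them, cheeks 30 mm apart rising to z = 36 mm. Fixed stop: face at x = +62.5 mm, top at z = 40 mm. Keeper face at rest: x = -54.5 mm
- seat_medium (a point): where the medium handle's centre lies when home: row frame (0, 0, 39 mm). The keeper has a lip 28 mm wide reaching 12 mm forward over the handle's end, underside at row z = 60 mm, top 66 mm: a handle goes in only sloping (9 to 45 degrees), low end pushed under the lip and the keeper back, then the other end lowered inside the stop
- keeper_medium (a joint): travel of this row's keeper in m, away from the stop: 0 = fully forward, 0.008 = right handle home between keeper and stop, 0.024 = bottomed (about 16 to 20 mm is needed for the lowering end to pass the stop with room). Spring: 2.4 N at 0, plus 0.3 N per mm
- row_long: fixed cradle for the long handle, 44 mm wide. Origin mid-row on its underside (board's top); +x runs along the row from the orange sprung keeper (-x end) to the fixed stop; z up. Two blue saddles, tops at z = 26 mm, 98 mm free between them, cheeks 30 mm apart rising to z = 36 mm. Fixed stop: face at x = +75 mm, top at z = 40 mm. Keeper face at rest: x = -67 mm
- seat_long (a point): where the long handle's centre lies when home: row frame (0, 0, 39 mm). The keeper has a lip 28 mm wide reaching 12 mm forward over the handle's end, underside at row z = 60 mm, top 66 mm: a handle goes in only sloping (9 to 45 degrees), low end pushed under the lip and the keeper back, then the other end lowered inside the stop
- keeper_long (a joint): travel of this row's keeper in m, away from the stop: 0 = fully forward, 0.008 = right handle home between keeper and stop, 0.024 = bottomed (about 16 to 20 mm is needed for the lowering end to pass the stop with room). Spring: 2.4 N at 0, plus 0.3 N per mm
- board: fixed plywood board 280 x 330 x 12 mm carrying the three parallel rows, 105 mm apart; origin centre of its underside; the rows' x is its x
- tray: fixed blue-lined wooden tray 250 x 280 mm whose three pockets, 85 mm apart, hold the handles 15 mm clear of its 10 mm floor on two rails 12 mm wide, 70 mm apart, with notch blocks to z = 33 mm; handle axes at z = 38 mm; x along the pockets
- pencil: flat red carpenter's pencil 160 x 13 x 8 mm lying on the far edge of the board; to be left alone
- sanding_block: cork sanding block 34 x 85 x 28 mm in the far gutter of the tray; to be left alone
- mallet: round wooden carver's mallet (short palm type) standing on its head, 68 mm across, 122 mm high; to be left alone
- oil: amber bottle 64 mm across, 110 mm high; to be left alone
- bust: small carved wooden head on a round foot, 66 mm across, 121 mm high; to be left alone
- brush: hand brush lying flat; to be left alone
- cup: blue cup 76 mm across, 90 mm high; to be left alone
Mind the look-alikes: they are no part of the job. Leave any black, blue or grey look-alike of the handle_medium alone.

How it is judged:
By the outcome, as a careful person would: the job done as asked, in the order asked, and still so for the second after the job is handed in, with the robot touching nothing.
It also fails if it takes over 72 s, if anything falls off the work surface, if the arm or the gripper's body presses on something with over 40 N, if the wrist force passes 120 N, or if a joint passes its speed limit or range.

ROBOT

A 6-joint arm with a two-finger parallel gripper is mounted at the origin on the work surface. World frame = base frame: x ahead of the robot, y to its left, z up, the work surface at z = 0. Lengths are in m, angles in rad, forces in N, time in s.
With the tool pointing down it reaches from about 0.375 to 0.9 m from the base axis. Payload 3.1 kg.
Tool frame: the origin (TCP) lies at the very end of the fingers, on their centre line; the grasp point (between the pads) lies 19 mm behind it; z points along the fingers, y is the line along which they close (so a half turn about z gives the same grasp; the last joint's range is limited). The gripper opens to 85 mm and grips with 20 to 120 N. Pads are 22 mm wide; open, the fingers measure 114 mm over their backs; the gripper's body (76 mm by 85 mm) begins 54 mm behind the grasp point. The pads swing forward as they close: fully open they stand 13 mm farther back than shut.
Start: joints at [1.083, 0.527, 1.433, -0, 1.181, -0.178], TCP at [0.191, 0.595, 0.231] pointing down, gripper open.
Joint ranges: [-3.08, 3.08], [-0.75, 2.2], [0.22, 2.44], [-1.43, 4.57], [0, 2.65], [-2.85, 2.85]. Speed limits (rad/s): [2.79, 2.79, 3.14, 3.14, 3.14, 3.14].

INTERFACE

Orientations are given as a unit quaternion [x, y, z, w].
In Python, from station import manip, vision gives the robot as it stands.
- The arm moves only by the tool drive_tool, never from a script. Its argument "deltas" is a list that holds one entry, the list of rows, each a list of 4 numbers: the shift along the tool's x, y, z in mm, then the turn about the tool's z in rad. A call has 1 to 5 rows; each row is the pose to reach, as a shift and turn from the pose commanded when the call began, along the tool's axes at that moment; what a row does not reach only later rows make up. A row lasts 1/12 s, in which the tool goes at most 41.7 mm and 7.16 degrees, less where a joint would pass 70% of its speed; a pose out of reach is approached as far as the arm can. A call with a gripper value outside its range is refused whole. "jaw" is the finger opening in mm, from 0 to 85.4, set as the call begins (left out, the last holds). The fingers move at their own pace and stop on an object; "force" is the grip in N (left out, the last holds). Time passes only in rows, so rows that repeat a pose let the fingers close. It gives the time, the measured TCP pose, the force, the opening and the grip force at its end, in the units of the state.
- manip.sense(): the state, without advancing time (a new reading comes with each control period).
- vision.snapshot(name): name is "side" or "top" or "wrist"; returns the picture (480x640x3 uint8, red, green, blue); there is no depth.
- vision.camera_model(name): a dict with "camera_matrix" (3x3 intrinsics, pixels), "rvec" (rotation vector, rad) and "tvec" (3), from world to camera coordinates, as OpenCV has them. Camera axes: x right, y down, z forward; pixel columns grow to the right and rows downward; lengths in m; the calibration is good to about 2 mm. A picture is of the moment at which its call begins: read the wrist's pose just before it. camera_model takes no time and is no camera call; for the wrist camera it gives the pose at the moment of the call.
- manip.sign_off(): hands the job in; it is judged then, once.
The state is a dict: "t": time; "q": joint angles; "qd": joint speeds; "tau": joint torques, N m; "tcp_pos": TCP position; "tool_rot": TCP orientation; "force": force on the tool from outside, world axes, zero at the start; "ft_torque": the same for the moment, N m; "finger_gap": opening from 0.0 (shut) to 1.0 (fully open); "gripper_force": force on a finger pad.
Only numpy, scipy, OpenCV 4.12 (cv2) and the standard library are available. Lean on these libraries where they do the work, as an engineer would, in place of code of your own. Each camera call takes 0.05 s, during which the arm holds its last target. There are 200 camera calls.

## Working session

There is one attempt and no reset: what is moved stays moved. The work goes in short steps, Python scripts to look and compute and a tool call to move; the robot and the scene stay as the last step left them, time stands still between calls to the robot, and variables do not carry over. Pictures are saved under pics/ and viewed, at most 10 in all, crops included, and the job is handed in when it is done.

Besides the shell and the picture viewer there is one more tool, called after "Emit:" as name([rows], argument=value, ...), one row to a line, values as JSON. drive_tool: Moves the arm, as the interface text tells. Its arguments: {"type":"object","properties":{"deltas":{"type":"array"},"jaw":{"type":"number"},"force":{"type":"number"}},"required":["deltas"]}

```bash
mkdir -p pics; ls; python3 - <<'E'
from station import manip, vision
import cv2,numpy as np
s=manip.sense();print({k:np.round(s[k],3).tolist() for k in s})
for n in("top","side"):
    im=vision.snapshot(n);cv2.imwrite(f'pics/{n}0.png',im[:,:,::-1])
    c=vision.camera_model(n);print(n,c)
E
```

```text
pics
{'t': 0.0, 'q': [1.083, 0.528, 1.434, -0.0, 1.181, -0.179], 'qd': [0.0, 0.003, 0.001, -0.0, -0.001, -0.001], 'tau': [0.002, -44.235, -17.803, -0.0, 0.008, -0.0], 'tcp_pos': [0.19, 0.595, 0.23], 'tool_rot': [0.154, 0.988, -0.001, -0.0], 'force': [-0.645, 0.205, 0.735], 'ft_torque': [-0.006, 0.009, -0.015], 'gripper_force': 0.0, 'finger_gap': 0.999}
top {'camera_matrix': array([[506.62915583,   0.        , 311.15619875],
       [  0.        , 506.62915583, 239.5419923 ],
       [  0.        ,   0.        ,   1.        ]]), 'rvec': array([ 2.13803337, -2.11200503,  0.18502374]), 'tvec': array([0.00369263, 0.50801485, 1.09877202])}
side {'camera_matrix': array([[547.46936119,   0.        , 318.40820757],
       [  0.        , 547.46936119, 231.80014153],
       [  0.        ,   0.        ,   1.        ]]), 'rvec': array([ 2.12947638, -0.31930106,  0.20399376]), 'tvec': array([-0.47712131,  0.10249955,  1.46522367])}
```

View pics/top0.png

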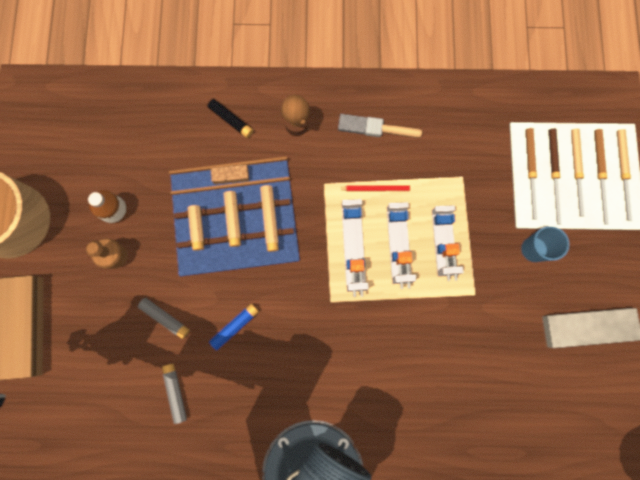

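View pics/side0.png

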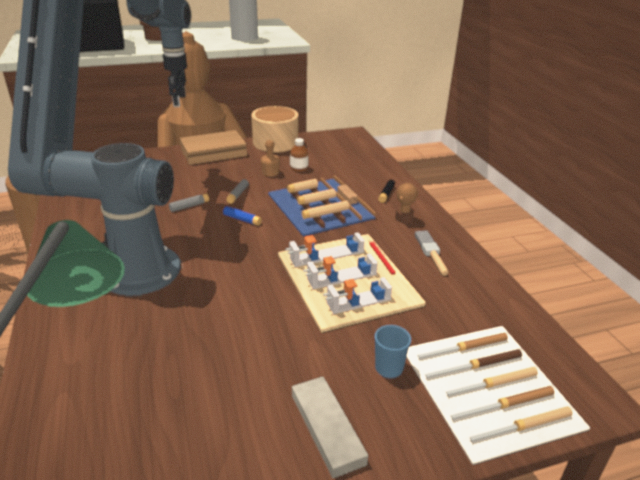

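```bash
cat > h.py <<'E'
import cv2,numpy as np
from station import manip,vision
def cam(n):
    c=vision.camera_model(n);R=cv2.Rodrigues(c['rvec'])[0];return c['camera_matrix'],R,np.array(c['tvec']).ravel()
def back(n,uv,z,C=None):
    K,R,t=C or cam(n);uv=np.atleast_2d(uv).astype(float)
    d=np.c_[uv,np.ones(len(uv))]@np.linalg.inv(K).T@R;o=-R.T@t
    return o+d*((z-o[2])/d[:,2])[:,None]
def proj(n,P,C=None):
    K,R,t=C or cam(n);p=(np.atleast_2d(P)@R.T+t)@K.T;return p[:,:2]/p[:,2:]
def pose():
    s=manip.sense();q=s['tool_rot'];p=np.array(s['tcp_pos'])
    from scipy.spatial.transform import Rotation as Ro
    return s,p,Ro.from_quat(q).as_matrix()
def goto(xy,z,yaw):
    """tool-frame delta (mm) to world xy,z with tool x axis heading yaw (mod pi)"""
    s,p,R=pose();d=R.T@(np.array([*xy,z])-p)*1000
    cur=np.arctan2(R[1,0],R[0,0]);dy=(yaw-cur+np.pi/2)%np.pi-np.pi/2
    print('t',round(s['t'],2),'tcp',p.round(4),'yaw',cur.round(4),'delta',d.round(1),'turn(tool z)',round(-dy,3),'q6',round(s['q'][5],2),'F',np.round(s['force'],1),'gap',round(s['finger_gap']*85.4,1))
E
python3 - <<'E'
import cv2
im=cv2.imread('pics/top0.png')
a=im[150:290,165:305];b=im[170:310,320:480]
cv2.imwrite('pics/a.png',cv2.resize(a,None,fx=4,fy=4,interpolation=cv2.INTER_CUBIC))
cv2.imwrite('pics/b.png',cv2.resize(b,None,fx=4,fy=4,interpolation=cv2.INTER_CUBIC))
E
```

```text
(no output)
```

View pics/a.png

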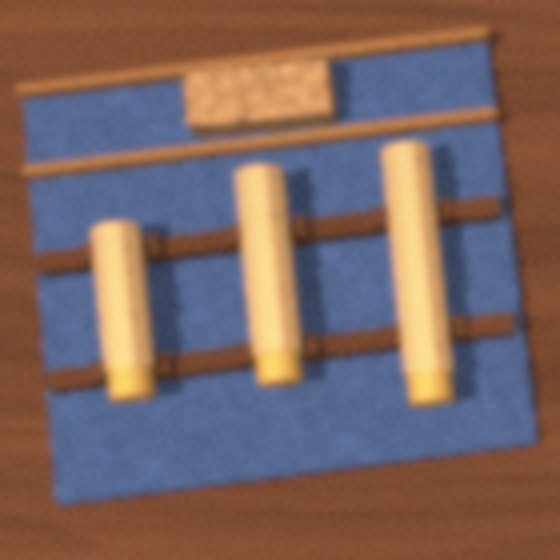

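View pics/b.png

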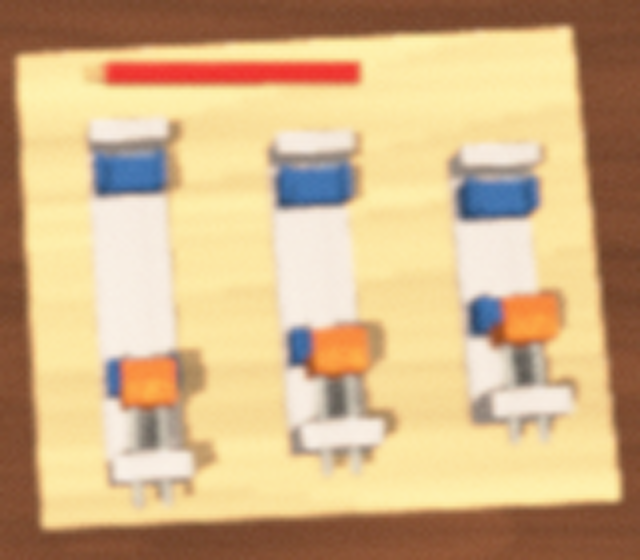

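```bash
cat > fit.py <<'E'
from h import *
from scipy.optimize import least_squares
C=cam('top');print('campos',(-C[1].T@C[2]).round(3))
a=lambda L:np.array(L,float)/4+[165-.375,150-.375]
b=lambda L:np.array(L,float)/4+[320-.375,170-.375]
H={'short':a([(91,225),(140,222),(155,397),(108,400)]),'medium':a([(234,168),(282,164),(301,382),(257,385)]),'long':a([(382,146),(430,142),(454,400),(408,404)])}
for k,p in H.items():
    w=back('top',p,.040,C)[:,:2];m=w.mean(0);d=(w[0]+w[1]-w[2]-w[3])/2
    print(k,m.round(4),'len',np.linalg.norm(d).round(4),'yaw',np.arctan2(d[1],d[0]).round(4),'width',np.linalg.norm(w[0]-w[1]).round(4))
def T(pr,P):
    c,s=np.cos(pr[2]),np.sin(pr[2]);P=np.array(P,float)
    return np.c_[P[:,0]*c-P[:,1]*s+pr[0],P[:,0]*s+P[:,1]*c+pr[1],P[:,2]]
bp=[(.14,.165,.012),(.14,-.165,.012),(-.14,-.165,.012),(-.14,.165,.012)]
bi=b([(16,55),(572,27),(622,498),(42,528)])
f=lambda x:(proj('top',T(x,bp),C)-bi).ravel()
r=least_squares(f,[.5,-.1,0]);print('board',r.x.round(4),'res px',r.fun.round(1))
hl={'long':(.105,.075),'medium':(0,.0625),'short':(-.105,.05)}
for k,(y,h) in hl.items():
    # stop face top edge z52, keeper lip front top z78 at -(h-8)+12 , ±14
    P=[(h,y+.022,.052),(h,y-.022,.052),(-h+.008+.012,y+.014,.078),(-h+.008+.012,y-.014,.078)]
    print(k,((proj('top',T(r.x,P),C)-[320-.375,170-.375])*4).round(0).tolist(),'centre',T(r.x,[(0,y,0)])[0].round(4))
E
python3 fit.py
```

```text
campos [0.304 0.002 1.172]
short [0.5345 0.2743] len 0.1028 yaw 0.1423 width 0.0282
medium [0.5568 0.1924] len 0.1285 yaw 0.1343 width 0.0278
long [0.5591 0.1066] len 0.1522 yaw 0.1216 width 0.0279
board [ 0.521  -0.1914  0.0626] res px [ 0.1 -0.2 -0.3 -0.1 -0.1  0.2  0.3  0. ]
long [[91.0, 141.0], [168.0, 137.0], [123.0, 360.0], [174.0, 357.0]] centre [ 0.5144 -0.0866  0.    ]
medium [[277.0, 153.0], [354.0, 149.0], [313.0, 328.0], [364.0, 325.0]] centre [ 0.521  -0.1914  0.    ]
short [[463.0, 165.0], [541.0, 161.0], [503.0, 296.0], [554.0, 293.0]] centre [ 0.5275 -0.2962  0.    ]
```

```bash
python3 - <<'E'
from h import *
goto((.5405,.2751),.12,.133)
E
```

```text
t 0.1 tcp [0.1902 0.5947 0.2304] yaw 2.8318 delta [-431.1 -197.3  110.6] turn(tool z) -0.443 q6 -0.18 F [-0.5 -0.1  0.4] gap 85.2
```

Emit:
drive_tool([
  [[-35,-16,0,0],[-70,-32,0,0],[-105,-48,0,0],[-140,-64,0,0],[-175,-80,0,0]],
])

```text
t: 0.52
tcp_pos: [0.3334, 0.4642, 0.2309]
tool_rot: [0.154, 0.988, -0.0, -0.0]
force: [0.6, 0.1, 0.9]
finger_gap: 0.998
gripper_force: 0.0
```

Emit:
drive_tool([
  [[-35,-16,10,0],[-70,-32,20,0],[-105,-48,30,0],[-140,-64,40,0],[-175,-80,50,0]],
])

```text
t: 0.93
tcp_pos: [0.4759, 0.3346, 0.1806]
tool_rot: [0.154, 0.988, -0.0, -0.0]
force: [1.4, 0.9, 0.3]
finger_gap: 1.001
gripper_force: 0.0
```

Emit:
drive_tool([
  [[-30,-13,10,-0.11],[-60,-26,20,-0.22],[-81,-37,30,-0.33],[-81,-37,40,-0.443],[-81,-37,40,-0.443]],
])

```text
t: 1.35
tcp_pos: [0.5406, 0.2742, 0.1387]
tool_rot: [-0.066, 0.998, -0.001, -0.002]
force: [-0.1, 0.0, 0.7]
finger_gap: 1.001
gripper_force: 0.0
```

```bash
python3 - <<'E'
from h import *
goto((.5405,.2751),.12,.133)
E
```

```text
t 1.35 tcp [0.5406 0.2742 0.1387] yaw -3.0097 delta [-0.2  0.9 18.7] turn(tool z) -0.001 q6 -1.42 F [-0.1  0.   0.7] gap 85.5
```

Emit:
drive_tool([
  [[0,1,35,0],[0,1,70,0],[0,1,100,0],[0,1,115,0],[0,1,119,0]],
], jaw=60)

```text
t: 1.77
tcp_pos: [0.5377, 0.2772, 0.0193]
tool_rot: [-0.066, 0.998, -0.001, -0.003]
force: [0.0, 0.1, -0.1]
finger_gap: 0.698
gripper_force: 0.0
```

```bash
python3 - <<'E'
from h import *
goto((.5405,.2751),.019,.133)
E
```

```text
t 1.77 tcp [0.5377 0.2772 0.0193] yaw -3.01 delta [-2.5 -2.4  0.3] turn(tool z) -0.001 q6 -1.41 F [ 0.   0.1 -0.1] gap 59.6
```

Emit:
drive_tool([
  [[0,0,0,0],[0,0,0,0],[0,0,0,0],[0,0,0,0],[0,0,0,0]],
], jaw=0, force=30)

```text
t: 2.18
tcp_pos: [0.5419, 0.2778, 0.0241]
tool_rot: [-0.066, 0.998, 0.0, 0.002]
force: [-0.2, -0.2, 4.4]
finger_gap: 0.293
gripper_force: 30.7
```

Emit:
drive_tool([
  [[0,0,0,0],[0,0,0,0],[0,0,0,0]],
])

```text
t: 2.43
tcp_pos: [0.5419, 0.2778, 0.024]
tool_rot: [-0.066, 0.998, 0.001, 0.001]
force: [0.4, 0.5, 6.2]
finger_gap: 0.293
gripper_force: 31.0
```

```bash
python3 - <<'E'
from h import *
goto((.5405,.2751),.019,.133)
E
```

```text
t 2.43 tcp [0.5419 0.2778 0.024 ] yaw -3.0087 delta [ 1.7 -2.5  5. ] turn(tool z) -0.0 q6 -1.41 F [0.4 0.5 6.2] gap 25.0
```

Emit:
drive_tool([
  [[0,0,-15,0],[0,0,-40,0],[0,0,-75,0],[0,0,-100,0],[0,0,-100,0]],
])

```text
t: 2.85
tcp_pos: [0.5444, 0.2783, 0.1281]
tool_rot: [-0.067, 0.998, 0.001, 0.006]
force: [0.5, 0.3, -1.0]
finger_gap: 0.298
gripper_force: 30.2
```

```bash
python3 - <<'E'
from h import *
goto((.5483,-.0845),.12,.0626)
E
```

```text
t 2.85 tcp [0.5444 0.2783 0.1281] yaw -3.0084 delta [  44.4 -360.2    7. ] turn(tool z) 0.071 q6 -1.41 F [ 0.5  0.3 -1. ] gap 25.4
```

Emit:
drive_tool([
  [[4,-36,0,0],[8,-72,0,0],[12,-108,0,0],[16,-144,0,0],[20,-180,0,0]],
])

```text
t: 3.27
tcp_pos: [0.5441, 0.0947, 0.1219]
tool_rot: [-0.067, 0.998, -0.0, -0.0]
force: [0.7, 0.3, -0.7]
finger_gap: 0.299
gripper_force: 30.2
```

Emit:
drive_tool([
  [[6,-36,0,0.03],[12,-72,0,0.071],[16,-108,0,0.071],[20,-144,0,0.071],[22,-172,0,0.071]],
])

```text
t: 3.68
tcp_pos: [0.5452, -0.0799, 0.1219]
tool_rot: [-0.03, 1.0, -0.0, -0.0]
force: [0.5, 0.7, 0.2]
finger_gap: 0.297
gripper_force: 30.1
```

Emit:
drive_tool([
  [[0,0,0,0],[0,0,0,0],[0,0,0,0],[0,0,0,0]],
])

```text
t: 4.02
tcp_pos: [0.5452, -0.0759, 0.122]
tool_rot: [-0.032, 0.999, 0.0, -0.001]
force: [-0.2, 0.3, -0.3]
finger_gap: 0.294
gripper_force: 30.2
```

```bash
python3 - <<'E'
from h import *
goto((.5483,-.0845),.12,.0626)
C=cam('wrist');im=vision.snapshot('wrist');cv2.imwrite('pics/w1.png',im[:,:,::-1])
np.save('w1.npy',np.array([*C],dtype=object),allow_pickle=True)
E
```

```text
t 4.02 tcp [ 0.5452 -0.0759  0.122 ] yaw -3.0783 delta [-2.6 -8.7  2. ] turn(tool z) 0.001 q6 -1.98 F [-0.2  0.3 -0.3] gap 25.1Traceback (most recent call last):
  File "<stdin>", line 4, in <module>
ValueError: could not broadcast input array from shape (3,3) into shape (3,)
```

View pics/w1.png

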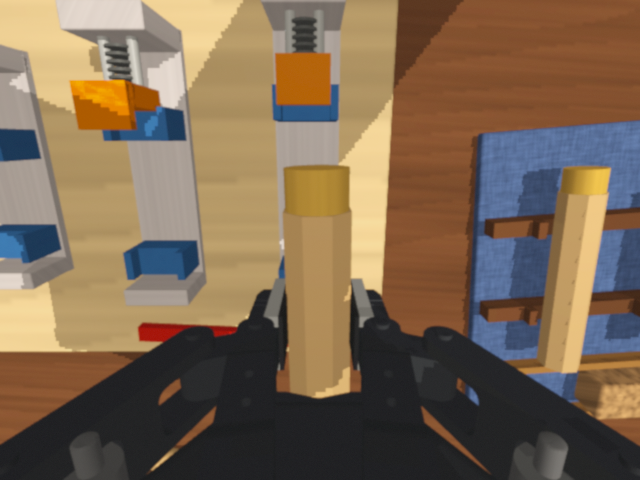

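```bash
cat > w.py <<'E'
from h import *
B=np.array([.521,-.1914,.0626])
def T(P,B=B):
    c,s=np.cos(B[2]),np.sin(B[2]);P=np.array(P,float)
    return np.c_[P[:,0]*c-P[:,1]*s+B[0],P[:,0]*s+P[:,1]*c+B[1],P[:,2]]
if __name__=='__main__':
    C=cam('wrist');g=lambda P:proj('wrist',T(P),C).round(1).tolist()
    print('long lip front top',g([(-.047-.008,.105+.014,.078),(-.055,.105-.014,.078)]))
    print('med lip front top',g([(-.0425,.014,.078),(-.0425,-.014,.078)]))
    print('long saddle inner top cheeks',g([(-.049,.105+.022,.048),(-.049,.105-.022,.048)]))
    print('med saddle inner cheeks',g([(-.0365,.022,.048),(-.0365,-.022,.048),(.0365,.022,.048),(.0365,-.022,.048)]))
    print('board corner',g([(.14,.165,.012),(-.14,.165,.012),(.14,0,.012)]))
    s,p,R=pose()
    for e in(.05,.056,.06): print('end',e,proj('wrist',[p+R@[e,y,-.014-.013] for y in(-.0054,.0054)],C).round(1).tolist())
    for e in(.056,): print('end ax',e,proj('wrist',[p+R@[e,y,-.014] for y in(-.013,.013)],C).round(1).tolist())
E
python3 w.py
```

```text
long lip front top [[327.3, 105.7], [272.9, 105.6]]
med lip front top [[127.1, 130.7], [73.8, 130.6]]
long saddle inner top cheeks [[339.1, 120.9], [266.5, 120.8]]
med saddle inner cheeks [[168.2, 142.0], [96.7, 141.9], [181.3, 254.2], [116.2, 254.0]]
board corner [[376.5, 354.0], [398.5, -27.7], [185.4, 353.7]]
end 0.05 [[300.7, 200.3], [332.3, 200.4]]
end 0.056 [[300.5, 182.7], [332.5, 182.8]]
end 0.06 [[300.3, 170.7], [332.6, 170.7]]
end ax 0.056 [[282.0, 178.3], [351.4, 178.4]]
```

```bash
python3 - <<'E'
import cv2
im=cv2.imread('pics/w1.png')[50:310,60:400]
cv2.imwrite('pics/w1c.png',cv2.resize(im,None,fx=2.3,fy=2.3,interpolation=cv2.INTER_CUBIC))
E
```

```text
(no output)
```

View pics/w1c.png

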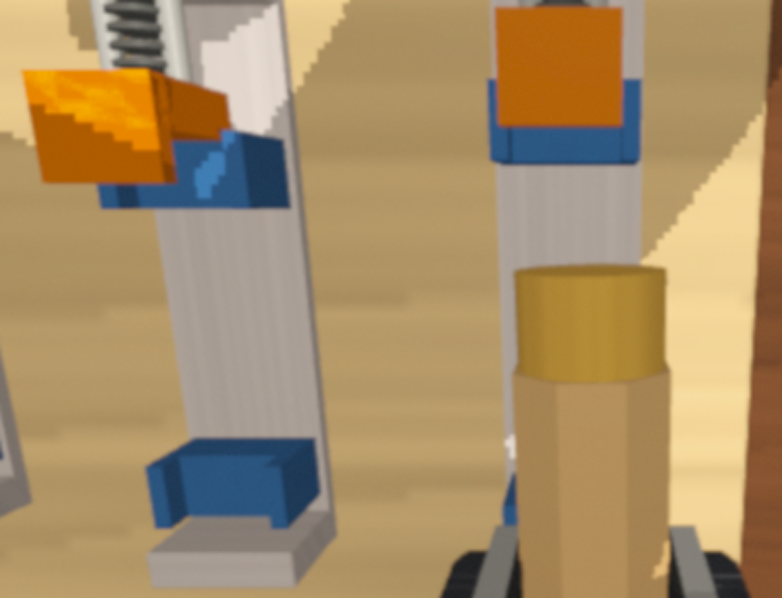

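```bash
cat >> w.py <<'E'
    from scipy.optimize import least_squares
    i=lambda L:np.array(L,float)/2.3+[60-.28,50-.28]
    w=.0195
    P=[(-.055,.119,.078),(-.055,.091,.078),(-.049,.105+w,.048),(-.049,.105-w,.048),(-.0365,-w,.048),(.0365,w*-1,.048),(-.0425,-.014,.078)]
    I=i([(624,126),(499,127),(638,162),(491,162),(100,207),(148,467),(43,184)])
    E=i([(770,0),(742,598)])
    f=lambda x:np.r_[(proj('wrist',T(P,x),C)-I).ravel()]
    r=least_squares(f,B,loss='soft_l1');print(r.x.round(4),f(r.x).reshape(-1,2).round(1).tolist())
    e=back('wrist',E,.012,C)[:,:2];c,s=np.cos(r.x[2]),np.sin(r.x[2]);print('edge y in board', [(-(q[0]-r.x[0])*s+(q[1]-r.x[1])*c).round(4) for q in e])
E
python3 w.py|tail -2
```

```text
[ 0.5203 -0.1896  0.0619] [[0.0, 0.2], [-0.0, -0.4], [1.1, -0.1], [0.5, -0.3], [0.5, 1.2], [-1.6, 0.5], [-1.2, -0.3]]
edge y in board [np.float64(0.1634), np.float64(0.1659)]
```

```bash
python3 - <<'E'
from h import *
C=cam('wrist');s,p,R=pose();print('cam in tool',(R.T@(-C[1].T@C[2]-p)).round(3))
for o in(.010,.014,.018):
  for e in(.054,.058,.062):
    q=proj('wrist',[p+R@[e,0,-o-.013],p+R@[e,-.013,-o],p+R@[e,.013,-o],p+R@[e-.016,-.013,-o],p+R@[e-.016,.013,-o]],C)
    print(o,e,(2.3*(q-[60,50])).round(0).tolist())
E
```

```text
cam in tool [ 0.07   0.001 -0.141]
0.01 0.054 [[590.0, 315.0], [513.0, 304.0], [668.0, 304.0], [516.0, 397.0], [665.0, 397.0]]
0.01 0.058 [[590.0, 289.0], [513.0, 280.0], [668.0, 280.0], [515.0, 374.0], [666.0, 374.0]]
0.01 0.062 [[590.0, 262.0], [512.0, 256.0], [669.0, 256.0], [515.0, 351.0], [666.0, 351.0]]
0.014 0.054 [[590.0, 319.0], [511.0, 307.0], [670.0, 308.0], [514.0, 402.0], [667.0, 402.0]]
0.014 0.058 [[590.0, 292.0], [510.0, 283.0], [671.0, 283.0], [513.0, 379.0], [668.0, 379.0]]
0.014 0.062 [[590.0, 264.0], [509.0, 257.0], [671.0, 258.0], [512.0, 356.0], [669.0, 356.0]]
0.018 0.054 [[590.0, 323.0], [508.0, 311.0], [672.0, 311.0], [511.0, 408.0], [669.0, 408.0]]
0.018 0.058 [[590.0, 295.0], [507.0, 285.0], [673.0, 285.0], [510.0, 385.0], [670.0, 385.0]]
0.018 0.062 [[590.0, 266.0], [507.0, 259.0], [674.0, 259.0], [510.0, 360.0], [671.0, 360.0]]
```

Emit:
drive_tool([
  [[-5,-7,10,0],[-5,-7,30,0],[-5,-7,50,0],[-5,-7,62,0],[-5,-7,62,0]],
])

```text
t: 4.48
tcp_pos: [0.5497, -0.0827, 0.0572]
tool_rot: [-0.032, 0.999, 0.001, -0.003]
force: [-0.6, 0.1, -0.2]
finger_gap: 0.295
gripper_force: 30.1
```

Emit:
drive_tool([
  [[0,0,0,0],[0,0,0,0],[0,0,0,0]],
], force=20)

```text
t: 4.73
tcp_pos: [0.5522, -0.084, 0.0611]
tool_rot: [-0.031, 1.0, -0.0, 0.001]
force: [0.6, 0.4, -1.0]
finger_gap: 0.293
gripper_force: 30.1
```

```bash
python3 - <<'E'
from h import *
goto((.5505,-.0824),.0413,.064)
E
```

```text
t 4.73 tcp [ 0.5522 -0.084   0.0611] yaw -3.0788 delta [ 1.6  1.7 19.8] turn(tool z) -0.001 q6 -1.98 F [ 0.6  0.4 -1. ] gap 25.0
```

Emit:
drive_tool([
  [[1.5,1.5,4,0],[1.5,1.5,8,0],[1.5,1.5,12,0],[1.5,1.5,16,0],[1.5,1.5,20,0]],
], jaw=0, force=20)

```text
t: 5.15
tcp_pos: [0.5482, -0.0822, 0.0407]
tool_rot: [-0.031, 1.0, 0.0, -0.001]
force: [-5.0, 0.2, 6.6]
finger_gap: 0.294
gripper_force: 32.1
```

Emit:
drive_tool([
  [[0,0,0,0],[0,0,0,0],[0,0,0,0]],
])

```text
t: 5.4
tcp_pos: [0.5481, -0.0822, 0.0403]
tool_rot: [-0.031, 1.0, 0.0, -0.002]
force: [-5.3, -1.6, 3.6]
finger_gap: 0.296
gripper_force: 31.8
```

```bash
python3 - <<'E'
from h import *
goto((.5505,-.0824),.0413,.064)
im=vision.snapshot('side');cv2.imwrite('pics/s1.png',cv2.resize(im[200:360,230:450,::-1],None,fx=3.5,fy=3.5,interpolation=cv2.INTER_CUBIC))
E
```

```text
t 5.4 tcp [ 0.5481 -0.0822  0.0403] yaw -3.0792 delta [-2.4 -0.4 -1.1] turn(tool z) -0.002 q6 -1.98 F [-5.3 -1.6  3.6] gap 25.3
```

View pics/s1.png

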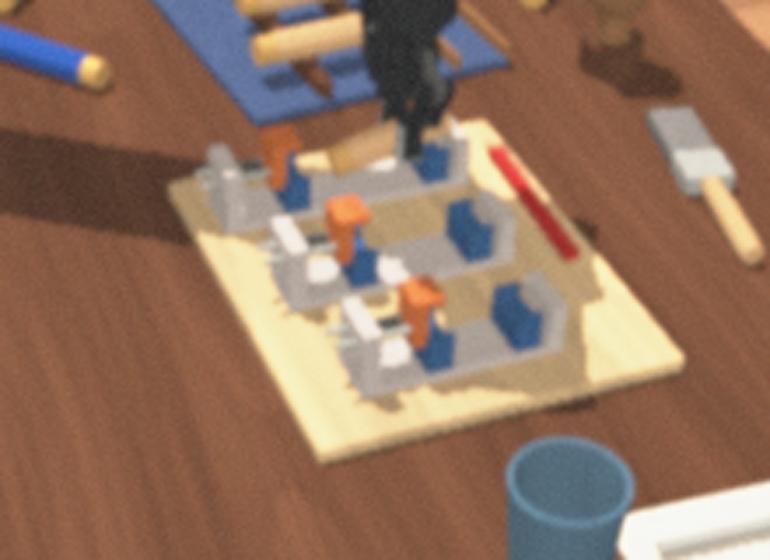

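Emit:
drive_tool([
  [[0,0,-8,0],[0,0,-16,0],[0,0,-25,0],[0,0,-30,0],[0,0,-30,0]],
])

```text
t: 5.87
tcp_pos: [0.5514, -0.083, 0.0721]
tool_rot: [-0.031, 1.0, -0.001, 0.002]
force: [-0.1, -0.7, -0.8]
finger_gap: 0.298
gripper_force: 31.2
```

Emit:
drive_tool([
  [[0,0,0,0],[0,0,0,0],[0,0,0,0]],
])

```text
t: 6.12
tcp_pos: [0.5496, -0.0824, 0.0701]
tool_rot: [-0.031, 1.0, 0.0, -0.0]
force: [-0.1, -0.6, -0.8]
finger_gap: 0.295
gripper_force: 31.2
```

```bash
cat > tilt.py <<'E'
from h import *
import sys
from scipy.optimize import least_squares
b,o=float(sys.argv[1]),float(sys.argv[2])
s,p,R=pose();C=cam('wrist');im=vision.snapshot('wrist');n=sys.argv[3];cv2.imwrite(f'pics/{n}.png',im[:,:,::-1])
h=cv2.cvtColor(im,cv2.COLOR_RGB2HSV)
col=slice(312,322)
print('tcp',p.round(4),'F',np.round(s['force'],1))
prev=None
for y in range(60,330,5):
    m=h[y:y+3,col].reshape(-1,3).mean(0).round(0); print(y,m.astype(int).tolist(),end=' | ')
print()
for th in(0,5,10,15,20,25):
    t=np.radians(th);c,sn=np.cos(t),np.sin(t)
    f=lambda l,w:[l*c+w*sn,0,-o+l*sn-w*c]   # l along to low end(+tool x), w up
    q=proj('wrist',[p+R@(np.array(f(b,13))/1e3),p+R@(np.array(f(b,-13))/1e3),p+R@(np.array(f(b-16,13))/1e3)],C)
    print(th,'top end',q[0].round(1),'bottom end',q[1].round(1),'seam',q[2].round(1))
E
python3 tilt.py 59.5 12 w2
```

```text
tcp [ 0.5496 -0.0824  0.0701] F [-0.1 -0.6 -0.8]
60 [16, 240, 181] | 65 [16, 239, 181] | 70 [16, 239, 180] | 75 [16, 239, 179] | 80 [97, 118, 113] | 85 [105, 169, 133] | 90 [105, 168, 132] | 95 [105, 170, 131] | 100 [105, 170, 130] | 105 [105, 169, 109] | 110 [12, 26, 167] | 115 [13, 28, 174] | 120 [14, 28, 174] | 125 [13, 28, 174] | 130 [13, 28, 174] | 135 [14, 28, 174] | 140 [14, 29, 174] | 145 [13, 29, 174] | 150 [13, 29, 173] | 155 [14, 29, 173] | 160 [14, 33, 174] | 165 [21, 174, 187] | 170 [21, 177, 188] | 175 [21, 176, 188] | 180 [21, 176, 188] | 185 [21, 176, 188] | 190 [21, 176, 188] | 195 [21, 176, 188] | 200 [21, 176, 188] | 205 [19, 143, 186] | 210 [18, 124, 185] | 215 [18, 124, 184] | 220 [18, 124, 184] | 225 [18, 123, 184] | 230 [18, 126, 184] | 235 [18, 126, 184] | 240 [18, 126, 184] | 245 [18, 126, 184] | 250 [18, 125, 183] | 255 [18, 125, 183] | 260 [18, 125, 183] | 265 [18, 125, 183] | 270 [18, 125, 183] | 275 [18, 124, 182] | 280 [18, 127, 183] | 285 [18, 127, 182] | 290 [18, 126, 182] | 295 [18, 126, 182] | 300 [18, 126, 182] | 305 [18, 126, 182] | 310 [18, 126, 182] | 315 [18, 126, 181] | 320 [18, 127, 181] | 325 [18, 127, 181] | 
0 top end [316.5 171.7] bottom end [316.8 165.7] seam [316.5 217.6]
5 top end [316.6 167.7] bottom end [316.9 168. ] seam [316.6 212.6]
10 top end [316.7 165.3] bottom end [317.  171.1] seam [316.7 208.7]
15 top end [316.7 164.2] bottom end [317. 175.] seam [316.7 205.9]
20 top end [316.8 164.5] bottom end [317.  179.6] seam [316.8 204.1]
25 top end [316.9 165.8] bottom end [317.1 184.8] seam [316.8 203.3]
```

Emit:
drive_tool([
  [[0,0,-30,0],[0,-20,-45,0],[-4,-55,-45,0],[-8,-92,-45,0],[-12,-130,-45,0]],
])

```text
t: 6.58
tcp_pos: [0.5699, -0.2122, 0.1155]
tool_rot: [-0.032, 0.999, 0.0, 0.0]
force: [0.7, 0.4, -1.0]
finger_gap: 0.292
gripper_force: 31.3
```

Emit:
drive_tool([
  [[0,-30,0,0],[0,-60,0,0],[0,-80,0,0],[0,-80,0,0],[0,-80,0,0]],
])

```text
t: 7.0
tcp_pos: [0.5742, -0.2923, 0.1146]
tool_rot: [-0.03, 1.0, 0.001, -0.0]
force: [0.1, 0.1, 0.1]
finger_gap: 0.302
gripper_force: 31.2
```

```bash
python3 - <<'E'
from h import *
goto((.5629,-.2921),.057,.064)
E
sed -i 's/^b,o/V=len(sys.argv)>4\nb,o/' tilt.py
cat > row.py <<'E'
# lateral check of the short row in the wrist view
from h import *
s,p,R=pose();C=cam('wrist');im=vision.snapshot('wrist')
import sys
hf=float(sys.argv[2]);yc=float(sys.argv[1])
cv2.imwrite('pics/%s.png'%sys.argv[3],im[:,:,::-1])
B=np.array([.5203,-.1896,.064]);c,sn=np.cos(B[2]),np.sin(B[2])
W=lambda P:np.array([[x*c-y*sn+B[0],x*sn+y*c+B[1],z] for x,y,z in P])
xl=-(hf-.008)+.012
q=proj('wrist',W([(xl,yc+.014,.078),(xl,yc-.014,.078),(xl-.010,yc+.014,.078),(xl-.010,yc-.014,.078)]),C);print('pred lip',q.round(1).tolist())
h=cv2.cvtColor(im,cv2.COLOR_RGB2HSV);m=((h[...,0]<16)&(h[...,1]>215)&(h[...,2]>120)).astype(np.uint8)
n,l,st,ce=cv2.connectedComponentsWithStats(m)
for i in range(1,n):
    if st[i,4]>300: print('orange',st[i].tolist(),ce[i].round(1))
r=int(q[:,1].mean());xs=np.where(m[r])[0];print('row',r,xs.min() if len(xs) else None,xs.max() if len(xs) else None)
E
python3 row.py -.105 .05 w3
```

```text
t 7.0 tcp [ 0.5742 -0.2923  0.1146] yaw -3.0817 delta [11.2  0.8 57.6] turn(tool z) -0.004 q6 -2.27 F [0.1 0.1 0.1] gap 25.8
pred lip [[346.2, 123.9], [290.4, 124.1], [346.6, 102.6], [289.8, 102.8]]
orange [501, 42, 66, 54, 3044] [533.2  68.7]
orange [405, 312, 189, 23, 2994] [499.5 322.9]
row 113 None None
```

```bash
python3 - <<'E'
import cv2,numpy as np
h=cv2.cvtColor(cv2.imread('pics/w3.png'),cv2.COLOR_BGR2HSV)
for y in(85,95,105,113,120): 
    r=h[y].astype(int);m=(r[:,0]<19)&(r[:,1]>190)&(np.arange(640)>240)&(np.arange(640)<420);x=np.where(m)[0];print(y,x.min() if len(x) else '',x.max() if len(x) else '',len(x))
print(h[60:180:4,318].tolist()); print(h[110,270:370:4].tolist())
E
```

```text
85 290 335 40
95 290 344 22
105 290 344 55
113 291 344 54
120 291 344 54
[[20, 23, 100], [20, 19, 41], [20, 23, 100], [18, 220, 216], [17, 235, 226], [17, 238, 226], [18, 245, 226], [18, 234, 226], [19, 220, 227], [20, 216, 227], [17, 237, 226], [18, 240, 225], [17, 239, 225], [18, 245, 225], [18, 255, 225], [17, 243, 225], [154, 54, 103], [105, 172, 114], [105, 171, 112], [116, 16, 126], [14, 31, 155], [14, 27, 210], [11, 30, 160], [14, 32, 153], [13, 30, 154], [13, 31, 154], [19, 146, 168], [20, 182, 171], [20, 181, 172], [20, 179, 172]]
[[19, 115, 157], [19, 115, 157], [18, 117, 157], [18, 108, 153], [105, 175, 115], [14, 193, 210], [18, 255, 223], [18, 255, 223], [18, 248, 224], [18, 246, 224], [18, 248, 225], [17, 240, 225], [18, 245, 225], [17, 234, 226], [17, 239, 226], [17, 237, 226], [17, 234, 227], [17, 234, 227], [17, 236, 228], [145, 42, 150], [105, 148, 172], [20, 111, 190], [19, 115, 158], [19, 115, 157], [19, 115, 157]]
```

Emit:
drive_tool([
  [[4,1,12,-0.004],[11,1,30,-0.004],[11,1,45,-0.004],[11,1,53,-0.004],[11,1,57,-0.004]],
], force=30, jaw=0)

```text
t: 7.47
tcp_pos: [0.5629, -0.2888, 0.0568]
tool_rot: [-0.034, 0.999, 0.001, -0.001]
force: [-0.1, -0.8, 0.0]
finger_gap: 0.296
gripper_force: 31.3
```

Emit:
drive_tool([
  [[0,0,0,0],[0,0,0,0],[0,0,0,0]],
])

```text
t: 7.72
tcp_pos: [0.5646, -0.2912, 0.0592]
tool_rot: [-0.033, 0.999, -0.001, 0.001]
force: [0.6, 0.4, -0.5]
finger_gap: 0.297
gripper_force: 31.3
```

```bash
python3 - <<'E'
from h import *
goto((.527+.0008,-.2944),.057,.064)
E
```

```text
t 7.72 tcp [ 0.5646 -0.2912  0.0592] yaw -3.0748 delta [36.9 -0.8  2.2] turn(tool z) 0.003 q6 -2.29 F [ 0.6  0.4 -0.5] gap 25.4
```

Emit:
drive_tool([
  [[4,-0.5,1,0],[8,-0.5,1,0],[12,-0.5,1,0],[16,-0.5,1,0],[20,-0.5,1,0]],
])

```text
t: 8.13
tcp_pos: [0.5444, -0.2932, 0.0574]
tool_rot: [-0.033, 0.999, -0.0, 0.001]
force: [4.2, -0.4, -4.4]
finger_gap: 0.299
gripper_force: 30.8
```

Emit:
drive_tool([
  [[4,0,0,0],[8,0,0,0],[12,0,0,0],[16,0,0,0],[20,0,0,0]],
])

```text
t: 8.55
tcp_pos: [0.5256, -0.2946, 0.0574]
tool_rot: [-0.032, 0.999, -0.001, 0.002]
force: [8.0, 1.4, -6.1]
finger_gap: 0.298
gripper_force: 30.5
```

Emit:
drive_tool([
  [[0,0,0,0],[0,0,0,0],[0,0,0,0]],
])

```text
t: 8.8
tcp_pos: [0.5259, -0.2945, 0.0575]
tool_rot: [-0.032, 0.999, -0.001, 0.002]
force: [7.5, 1.9, -6.2]
finger_gap: 0.296
gripper_force: 30.5
```

```bash
python3 - <<'E'
from h import *
goto((.527+.0008,-.2944),.057,.064)
E
```

```text
t 8.8 tcp [ 0.5259 -0.2945  0.0575] yaw -3.077 delta [-1.9 -0.   0.5] turn(tool z) 0.001 q6 -2.33 F [ 7.5  1.9 -6.2] gap 25.3
```

Emit:
drive_tool([
  [[0,0,3,0],[0,0,6,0],[0,0,9,0],[0,0,12,0],[0,0,15,0]],
])

```text
t: 9.22
tcp_pos: [0.5279, -0.2963, 0.045]
tool_rot: [-0.033, 0.999, -0.003, 0.004]
force: [9.9, 1.9, 8.0]
finger_gap: 0.3
gripper_force: 32.3
```

Emit:
drive_tool([
  [[0,0,2,0],[0,0,4,0],[0,0,6,0],[0,0,6,0],[0,0,6,0]],
])

```text
t: 9.63
tcp_pos: [0.5292, -0.2964, 0.0395]
tool_rot: [-0.032, 0.999, -0.003, 0.006]
force: [10.8, 3.1, 6.4]
finger_gap: 0.294
gripper_force: 32.5
```

```bash
python3 - <<'E'
from h import *
goto((.527+.0085,-.2939),.039,.064)
im=vision.snapshot('side');cv2.imwrite('pics/s2.png',cv2.resize(im[220:350,270:430,::-1],None,fx=4.5,fy=4.5,interpolation=cv2.INTER_CUBIC))
E
```

```text
t 9.63 tcp [ 0.5292 -0.2964  0.0395] yaw -3.0769 delta [-6.5  2.   0.6] turn(tool z) 0.001 q6 -2.33 F [10.8  3.1  6.4] gap 25.1
```

View pics/s2.png

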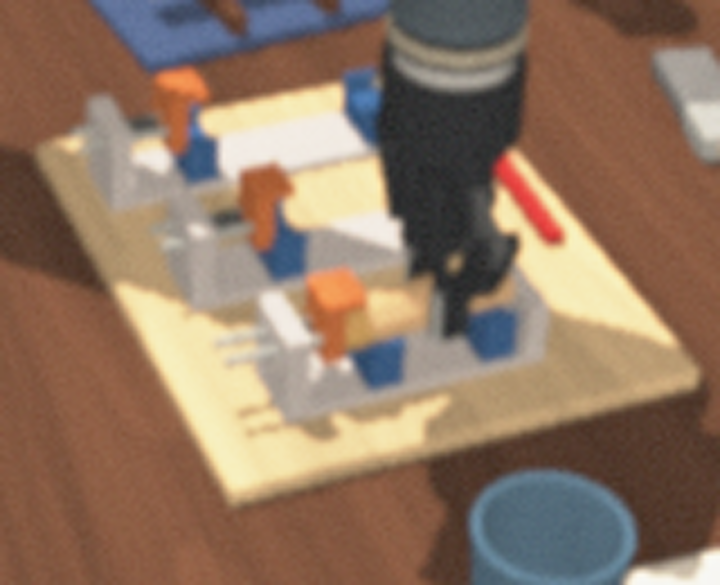

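Emit:
drive_tool([
  [[-2,0.5,1,0],[-4,1,1,0],[-6,1.5,1,0],[-8,1.5,1,0],[-8,1.5,1,0]],
])

```text
t: 10.1
tcp_pos: [0.533, -0.2938, 0.0362]
tool_rot: [-0.033, 0.999, -0.002, 0.001]
force: [3.2, -4.0, 4.0]
finger_gap: 0.3
gripper_force: 32.4
```

Emit:
drive_tool([
  [[0,0,0,0],[0,0,0,0],[0,0,0,0]],
])

```text
t: 10.35
tcp_pos: [0.533, -0.2938, 0.0361]
tool_rot: [-0.033, 0.999, -0.002, 0.001]
force: [4.4, -3.9, 4.3]
finger_gap: 0.293
gripper_force: 32.4
```

```bash
python3 - <<'E'
from h import *
goto((.527+.0095,-.2939),.039,.064)
E
python3 row.py -.105 .05 w4
python3 - <<'E'
import cv2,numpy as np
h=cv2.cvtColor(cv2.imread('pics/w4.png'),cv2.COLOR_BGR2HSV)
print([(y,h[y,317].tolist()) for y in range(0,330,8)])
E
```

```text
t 10.35 tcp [ 0.533  -0.2938  0.0361] yaw -3.0752 delta [-3.5 -0.4 -2.9] turn(tool z) 0.002 q6 -2.32 F [ 4.4 -3.9  4.3] gap 25.0
pred lip [[360.4, 253.9], [270.4, 253.6], [361.6, 222.8], [269.2, 222.4]]
orange [544, 132, 96, 80, 3530] [600.6 161.9]
row 238 None None
[(0, [20, 98, 234]), (8, [20, 98, 234]), (16, [20, 99, 235]), (24, [20, 97, 236]), (32, [20, 97, 235]), (40, [12, 24, 235]), (48, [14, 24, 236]), (56, [13, 23, 237]), (64, [13, 23, 235]), (72, [14, 24, 236]), (80, [13, 23, 232]), (88, [11, 31, 115]), (96, [18, 21, 120]), (104, [14, 29, 166]), (112, [21, 26, 69]), (120, [18, 25, 130]), (128, [13, 23, 231]), (136, [16, 74, 237]), (144, [20, 244, 241]), (152, [19, 255, 239]), (160, [18, 255, 237]), (168, [18, 255, 237]), (176, [19, 255, 238]), (184, [18, 255, 236]), (192, [18, 255, 235]), (200, [18, 255, 235]), (208, [18, 255, 234]), (216, [18, 255, 233]), (224, [19, 113, 240]), (232, [19, 111, 238]), (240, [19, 110, 238]), (248, [19, 115, 238]), (256, [19, 115, 238]), (264, [18, 126, 178]), (272, [18, 128, 177]), (280, [17, 127, 177]), (288, [18, 126, 176]), (296, [18, 129, 176]), (304, [18, 130, 176]), (312, [18, 128, 175]), (320, [18, 127, 175]), (328, [18, 128, 174])]
```

Emit:
drive_tool([
  [[-1,0,0,0],[-2,0,0,0],[-2.5,0,0,0],[-2.5,0,0,0]],
])

```text
t: 10.73
tcp_pos: [0.5342, -0.2931, 0.0356]
tool_rot: [-0.033, 0.999, -0.001, 0.0]
force: [1.8, -5.4, 5.6]
finger_gap: 0.299
gripper_force: 32.4
```

Emit:
drive_tool([
  [[0,0,0,0],[0,0,0,0],[0,0,0,0],[0,0,0,0]],
], jaw=50)

```text
t: 11.07
tcp_pos: [0.5328, -0.2905, 0.0344]
tool_rot: [-0.033, 0.999, 0.002, -0.001]
force: [0.5, -0.1, -0.7]
finger_gap: 0.584
gripper_force: 0.0
```

Emit:
drive_tool([
  [[0,0,-20,0],[0,0,-50,0],[0,0,-90,0],[0,0,-120,0],[0,0,-120,0]],
])

```text
t: 11.48
tcp_pos: [0.5373, -0.2939, 0.1615]
tool_rot: [-0.033, 0.999, -0.004, 0.004]
force: [0.3, -0.7, 0.6]
finger_gap: 0.582
gripper_force: 0.0
```

```bash
python3 row.py -.105 .05 w5; python3 - <<'E'
from h import *
goto((.5568+.004-.0,.1924+.0025),.12,.133)
im=vision.snapshot('side');cv2.imwrite('pics/s3.png',cv2.resize(im[220:350,270:430,::-1],None,fx=4.5,fy=4.5,interpolation=cv2.INTER_CUBIC))
s,p,R=pose();C=cam('wrist')
c,sn=np.cos(.064),np.sin(.064)
for z in(.051,.064,.078): print(z,proj('wrist',[(.527+x*c,-.2944+x*sn,z) for x in(-.05,-.042,-.034,-.03,.05)],C).round(1).tolist())
h=cv2.cvtColor(cv2.imread('pics/w5.png'),cv2.COLOR_BGR2HSV)
q=proj('wrist',[(.527,-.2944,.064)],C)[0];u=int(q[0])
print(u,[(y,h[y,u].tolist()) for y in range(40,300,5)])
E
```

```text
pred lip [[339.8, 184.5], [297.6, 184.3], [340.1, 169.2], [297.4, 169.0]]
orange [457, 128, 48, 36, 1311] [481.6 146.6]
orange [435, 323, 112, 19, 1193] [493.3 331.7]
row 176 None None
t 11.53 tcp [ 0.5359 -0.2929  0.1588] yaw -3.0752 delta [-57.  485.3  36.9] turn(tool z) -0.067 q6 -2.32 F [ 0.4  0.1 -0.4] gap 49.9
0.051 [[315.0, 156.6], [315.0, 168.0], [314.9, 179.2], [314.9, 184.7], [314.9, 285.4]]
0.064 [[314.7, 157.7], [314.7, 169.7], [314.7, 181.5], [314.7, 187.3], [314.7, 292.6]]
0.078 [[314.5, 158.9], [314.5, 171.7], [314.5, 184.1], [314.5, 190.3], [314.5, 301.2]]
314 [(40, [21, 95, 232]), (45, [20, 97, 232]), (50, [20, 98, 231]), (55, [20, 102, 226]), (60, [20, 103, 225]), (65, [20, 101, 227]), (70, [20, 100, 228]), (75, [19, 112, 175]), (80, [19, 111, 175]), (85, [14, 24, 227]), (90, [13, 24, 223]), (95, [12, 25, 223]), (100, [14, 25, 223]), (105, [15, 34, 136]), (110, [12, 30, 128]), (115, [16, 29, 96]), (120, [19, 22, 94]), (125, [14, 27, 122]), (130, [13, 30, 160]), (135, [17, 236, 192]), (140, [15, 247, 165]), (145, [16, 255, 165]), (150, [16, 255, 165]), (155, [16, 255, 164]), (160, [16, 252, 164]), (165, [15, 249, 165]), (170, [16, 238, 164]), (175, [18, 139, 165]), (180, [18, 130, 167]), (185, [18, 129, 166]), (190, [17, 130, 167]), (195, [17, 132, 166]), (200, [18, 130, 165]), (205, [17, 131, 166]), (210, [17, 130, 165]), (215, [18, 131, 164]), (220, [17, 131, 164]), (225, [17, 129, 164]), (230, [18, 131, 163]), (235, [17, 130, 163]), (240, [18, 131, 163]), (245, [17, 129, 162]), (250, [18, 132, 162]), (255, [18, 131, 160]), (260, [17, 132, 160]), (265, [18, 131, 160]), (270, [17, 130, 159]), (275, [17, 131, 158]), (280, [17, 131, 158]), (285, [14, 45, 157]), (290, [15, 43, 154]), (295, [19, 115, 167])]
```

View pics/s3.png

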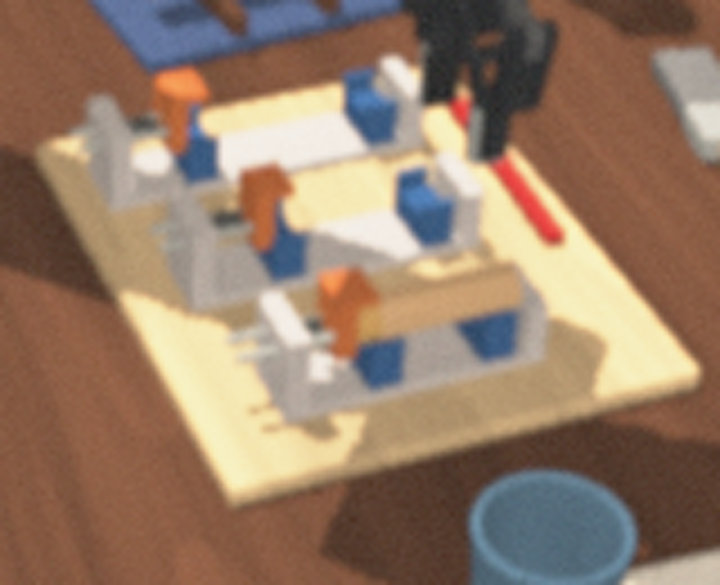

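Emit:
drive_tool([
  [[-4,35,0,0],[-8,73,0,0],[-12,112,0,0],[-16,150,0,0],[-20,188,0,0]],
], jaw=60)

```text
t: 12.0
tcp_pos: [0.5396, -0.1007, 0.1531]
tool_rot: [-0.033, 0.999, 0.001, -0.003]
force: [0.5, -0.8, 0.6]
finger_gap: 0.706
gripper_force: 0.0
```

Emit:
drive_tool([
  [[-4,38,0,0],[-8,76,0,0],[-12,115,0,0],[-16,153,0,0],[-21,190,0,0]],
])

```text
t: 12.42
tcp_pos: [0.5476, 0.0901, 0.1531]
tool_rot: [-0.033, 0.999, 0.0, -0.003]
force: [0.6, -0.4, 0.4]
finger_gap: 0.703
gripper_force: 0.0
```

Emit:
drive_tool([
  [[-5,36,8,-0.03],[-10,72,16,-0.067],[-14,100,24,-0.067],[-14,107,30,-0.067],[-14,107,36,-0.067]],
])

```text
t: 12.83
tcp_pos: [0.5549, 0.1975, 0.1169]
tool_rot: [-0.068, 0.998, -0.0, -0.002]
force: [0.5, -1.1, -0.0]
finger_gap: 0.704
gripper_force: 0.0
```

Emit:
drive_tool([
  [[0,0,0,0],[0,0,0,0],[0,0,0,0]],
])

```text
t: 13.08
tcp_pos: [0.557, 0.1939, 0.1191]
tool_rot: [-0.066, 0.998, -0.0, -0.0]
force: [0.2, 0.0, -0.4]
finger_gap: 0.701
gripper_force: 0.0
```

```bash
cat > tray.py <<'E'
from h import *
import sys
s,p,R=pose();C=cam('wrist');im=vision.snapshot('wrist');cv2.imwrite('pics/%s.png'%sys.argv[1],im[:,:,::-1])
h=cv2.cvtColor(im,cv2.COLOR_RGB2HSV);m=((h[...,0]>=19)&(h[...,0]<=25)&(h[...,1]>160)&(h[...,2]>120)).astype(np.uint8)
n,l,st,ce=cv2.connectedComponentsWithStats(m)
for i in range(1,n):
    if st[i,4]>400:
        x,y,w,hh,_=st[i];e=back('wrist',[(x+w/2,y),(x+w/2,y+hh)],.045,C);print('brass',st[i].tolist(),'end/seam world',e[:,:2].round(4).tolist())
E
python3 tray.py w6; python3 - <<'E'
from h import *
goto((.5588,.1955),.022,.133)
E
```

```text
t 13.13 tcp [0.5573 0.194  0.1194] yaw -3.0107 delta [-1.7  1.3 97.4] turn(tool z) -0.002 q6 -1.56 F [-0.3 -0.  -0.2] gap 59.8
```

```bash
python3 - <<'E'
from h import *
C=cam('wrist');h=cv2.cvtColor(cv2.imread('pics/w6.png'),cv2.COLOR_BGR2HSV).astype(int)
c,s=np.cos(.133),np.sin(.133);ctr=np.array([.5548,.1945])
for z in(.051,.038):print(z,proj('wrist',[(ctr[0]+l*c,ctr[1]+l*s,z) for l in(-.0625,-.0465,0)],C).round(1).tolist())
q=proj('wrist',[(ctr[0]-.05*c,ctr[1]-.05*s,.045)],C)[0];u,v=map(int,q)
print('col',u,[(y,h[y,u].tolist()) for y in range(v-60,v+60,4)])
print('row',v,[(x,h[v,x].tolist()) for x in range(u-50,u+50,4)])
E
```

```text
0.051 [[318.6, 147.7], [318.6, 174.5], [318.7, 246.4]]
0.038 [[318.6, 147.1], [318.6, 172.4], [318.7, 240.6]]
col 318 [(107, [109, 92, 210]), (111, [108, 93, 206]), (115, [109, 93, 206]), (119, [109, 93, 209]), (123, [109, 92, 205]), (127, [108, 91, 219]), (131, [108, 91, 216]), (135, [108, 93, 206]), (139, [108, 92, 208]), (143, [109, 94, 201]), (147, [29, 125, 255]), (151, [30, 126, 255]), (155, [30, 127, 255]), (159, [30, 127, 255]), (163, [30, 129, 255]), (167, [30, 129, 255]), (171, [30, 129, 255]), (175, [30, 70, 255]), (179, [30, 68, 255]), (183, [30, 70, 255]), (187, [30, 70, 255]), (191, [30, 70, 255]), (195, [30, 70, 255]), (199, [30, 70, 255]), (203, [30, 69, 255]), (207, [29, 71, 255]), (211, [29, 71, 255]), (215, [29, 72, 255]), (219, [29, 73, 255]), (223, [29, 72, 255])]
row 167 [(268, [120, 50, 152]), (272, [119, 54, 160]), (276, [121, 51, 151]), (280, [119, 53, 158]), (284, [132, 46, 112]), (288, [143, 42, 103]), (292, [138, 47, 109]), (296, [7, 65, 129]), (300, [21, 163, 232]), (304, [22, 159, 255]), (308, [25, 149, 255]), (312, [27, 144, 255]), (316, [29, 135, 255]), (320, [30, 125, 255]), (324, [28, 139, 255]), (328, [27, 145, 255]), (332, [23, 155, 255]), (336, [10, 84, 155]), (340, [167, 43, 118]), (344, [167, 42, 116]), (348, [173, 51, 121]), (352, [177, 60, 132]), (356, [3, 75, 132]), (360, [6, 84, 130]), (364, [4, 80, 131])]
```

Emit:
drive_tool([
  [[-1,0,35,0],[-1,0,65,0],[-1,0,85,0],[-1,0,95,0],[-1,0,97,0]],
])

```text
t: 13.55
tcp_pos: [0.5572, 0.1945, 0.0208]
tool_rot: [-0.066, 0.998, -0.0, -0.002]
force: [-0.7, 0.3, -1.0]
finger_gap: 0.705
gripper_force: 0.0
```

Emit:
drive_tool([
  [[0,0,0,0],[0,0,0,0],[0,0,0,0]],
])

```text
t: 13.8
tcp_pos: [0.5593, 0.1957, 0.0239]
tool_rot: [-0.066, 0.998, 0.0, 0.002]
force: [-1.0, 0.7, -0.4]
finger_gap: 0.702
gripper_force: 0.0
```

Emit:
drive_tool([
  [[0,0,0,0],[0,0,0,0],[0,0,0,0],[0,0,0,0],[0,0,0,0]],
], jaw=0, force=30)

```text
t: 14.22
tcp_pos: [0.5585, 0.1958, 0.0232]
tool_rot: [-0.067, 0.998, -0.0, 0.001]
force: [-0.9, -0.7, 6.0]
finger_gap: 0.296
gripper_force: 29.8
```

Emit:
drive_tool([
  [[0,0,0,0],[0,0,0,0],[0,0,0,0]],
])

```text
t: 14.47
tcp_pos: [0.5585, 0.1958, 0.0232]
tool_rot: [-0.067, 0.998, -0.0, 0.001]
force: [-1.4, -0.6, 4.7]
finger_gap: 0.296
gripper_force: 29.8
```

Emit:
drive_tool([
  [[0,0,-15,0],[0,0,-40,0],[0,0,-75,0],[0,0,-95,0],[0,0,-95,0]],
])

```text
t: 14.88
tcp_pos: [0.5611, 0.1964, 0.1217]
tool_rot: [-0.067, 0.998, 0.0, 0.005]
force: [0.7, 0.2, -1.0]
finger_gap: 0.296
gripper_force: 30.1
```

```bash
python3 - <<'E'
from h import *
goto((.5136+.036*.998,-.0848+.036*.064),.12,.064)
E
```

```text
t 14.88 tcp [0.5611 0.1964 0.1217] yaw -3.0082 delta [  48.5 -274.9    1.2] turn(tool z) 0.069 q6 -1.56 F [ 0.7  0.2 -1. ] gap 25.3
```

Emit:
drive_tool([
  [[6,-36,0,0],[13,-74,0,0],[20,-112,0,0],[27,-150,0,0],[33,-188,0,0]],
])

```text
t: 15.3
tcp_pos: [0.5488, 0.0038, 0.1161]
tool_rot: [-0.067, 0.998, 0.0, -0.001]
force: [0.9, 1.1, -0.2]
finger_gap: 0.298
gripper_force: 30.1
```

Emit:
drive_tool([
  [[5,-36,0,0.035],[10,-70,0,0.069],[13.5,-87,10,0.069],[13.5,-87,30,0.069],[13.5,-87,50,0.069]],
])

```text
t: 15.72
tcp_pos: [0.5484, -0.0849, 0.0663]
tool_rot: [-0.03, 1.0, -0.0, 0.0]
force: [-0.3, 0.5, -2.3]
finger_gap: 0.296
gripper_force: 30.1
```

Emit:
drive_tool([
  [[0,0,0,0],[0,0,0,0],[0,0,0,0]],
])

```text
t: 15.97
tcp_pos: [0.5484, -0.0827, 0.0672]
tool_rot: [-0.032, 0.999, 0.0, -0.0]
force: [-0.1, -1.1, -0.3]
finger_gap: 0.297
gripper_force: 30.1
```

```bash
python3 - <<'E'
from h import *
goto((.5136+.036*.998,-.0848+.036*.064),.0405,.064)
E
```

```text
t 15.97 tcp [ 0.5484 -0.0827  0.0672] yaw -3.077 delta [-1.2  0.2 26.7] turn(tool z) 0.001 q6 -1.99 F [-0.1 -1.1 -0.3] gap 25.4
```

Emit:
drive_tool([
  [[-1,0,6,0],[-1,0,12,0],[-1,0,17,0],[-1,0,22,0],[-1,0,27,0]],
], jaw=0, force=20)

```text
t: 16.38
tcp_pos: [0.5482, -0.0826, 0.0406]
tool_rot: [-0.033, 0.999, 0.0, -0.001]
force: [-5.1, -0.6, 8.3]
finger_gap: 0.294
gripper_force: 32.2
```

Emit:
drive_tool([
  [[0,0,0,0],[0,0,0,0],[0,0,0,0]],
])

```text
t: 16.63
tcp_pos: [0.5482, -0.0826, 0.0402]
tool_rot: [-0.032, 0.999, 0.0, -0.001]
force: [-3.3, 0.4, 2.9]
finger_gap: 0.296
gripper_force: 31.8
```

Emit:
drive_tool([
  [[0,0,-8,0],[0,0,-16,0],[0,0,-25,0],[0,0,-35,0],[0,0,-35,0]],
])

```text
t: 17.05
tcp_pos: [0.5514, -0.0835, 0.0779]
tool_rot: [-0.032, 0.999, -0.001, 0.003]
force: [0.7, -0.7, 0.3]
finger_gap: 0.293
gripper_force: 31.3
```

Emit:
drive_tool([
  [[0,0,0,0],[0,0,0,0],[0,0,0,0]],
])

```text
t: 17.3
tcp_pos: [0.5492, -0.0829, 0.0751]
tool_rot: [-0.032, 0.999, 0.0, -0.0]
force: [0.3, 1.1, -0.6]
finger_gap: 0.295
gripper_force: 31.3
```

```bash
python3 tilt.py 66.8 13.5 w7
```

```text
tcp [ 0.5492 -0.0829  0.0751] F [ 0.3  1.1 -0.6]
60 [16, 239, 181] | 65 [16, 240, 180] | 70 [16, 240, 180] | 75 [16, 239, 180] | 80 [15, 239, 169] | 85 [107, 148, 127] | 90 [105, 169, 132] | 95 [105, 169, 132] | 100 [105, 170, 130] | 105 [105, 169, 128] | 110 [46, 27, 143] | 115 [13, 28, 174] | 120 [13, 28, 173] | 125 [13, 28, 174] | 130 [13, 29, 173] | 135 [13, 28, 173] | 140 [14, 29, 173] | 145 [20, 171, 186] | 150 [20, 176, 186] | 155 [20, 177, 187] | 160 [21, 177, 187] | 165 [21, 177, 187] | 170 [21, 176, 187] | 175 [21, 176, 188] | 180 [21, 176, 188] | 185 [20, 163, 187] | 190 [18, 125, 185] | 195 [18, 125, 184] | 200 [18, 125, 184] | 205 [18, 125, 185] | 210 [18, 125, 184] | 215 [18, 125, 185] | 220 [18, 125, 185] | 225 [18, 125, 185] | 230 [18, 124, 184] | 235 [18, 124, 184] | 240 [18, 124, 184] | 245 [18, 126, 184] | 250 [18, 126, 184] | 255 [18, 126, 184] | 260 [18, 126, 184] | 265 [18, 125, 183] | 270 [18, 125, 183] | 275 [18, 125, 183] | 280 [18, 125, 183] | 285 [18, 125, 183] | 290 [18, 125, 182] | 295 [18, 127, 182] | 300 [18, 127, 182] | 305 [18, 126, 181] | 310 [18, 126, 181] | 315 [18, 126, 181] | 320 [18, 125, 181] | 325 [18, 125, 180] | 
0 top end [316.4 149.7] bottom end [316.8 147.6] seam [316.5 197.8]
5 top end [316.5 146.5] bottom end [316.9 150.6] seam [316.5 193. ]
10 top end [316.6 145.1] bottom end [316.9 154.6] seam [316.6 189.6]
15 top end [316.7 145.2] bottom end [317.  159.3] seam [316.7 187.5]
20 top end [316.8 146.6] bottom end [317.  164.8] seam [316.7 186.5]
25 top end [316.8 149.2] bottom end [317.1 170.8] seam [316.8 186.5]
```

Emit:
drive_tool([
  [[0,0,-30,0],[1,-25,-40,0],[3,-60,-40,0],[5,-95,-40,0],[5,-105,-40,0]],
])

```text
t: 17.77
tcp_pos: [0.5523, -0.1931, 0.1156]
tool_rot: [-0.031, 1.0, -0.002, 0.001]
force: [0.2, 0.7, -1.2]
finger_gap: 0.294
gripper_force: 31.3
```

Emit:
drive_tool([
  [[0,0,0,0],[0,0,5,0],[0,0,10,0],[0,0,10,0],[0,0,10,0]],
], force=30, jaw=0)

```text
t: 18.18
tcp_pos: [0.5504, -0.1862, 0.1044]
tool_rot: [-0.033, 0.999, 0.001, -0.001]
force: [0.4, 0.4, -0.2]
finger_gap: 0.293
gripper_force: 31.3
```

```bash
python3 - <<'E'
from h import *
goto((.5512,-.1876),.0565,.064)
E
python3 row.py 0 .0625 w8
python3 - <<'E'
import cv2,numpy as np
h=cv2.cvtColor(cv2.imread('pics/w8.png'),cv2.COLOR_BGR2HSV)
for y in range(85,135,8): 
    r=h[y].astype(int);m=(r[:,0]<20)&(r[:,1]>190)&(np.arange(640)>240)&(np.arange(640)<420);x=np.where(m)[0];print(y,x.min() if len(x) else '',x.max() if len(x) else '',len(x))
E
```

```text
t 18.18 tcp [ 0.5504 -0.1862  0.1044] yaw -3.0756 delta [-0.8 -1.6 47.9] turn(tool z) 0.002 q6 -2.16 F [ 0.4  0.4 -0.2] gap 25.0
pred lip [[343.5, 133.2], [284.7, 133.1], [344.0, 110.9], [284.2, 110.7]]
orange [477, 49, 56, 56, 860] [498.5  74.6]
orange [118, 88, 39, 53, 941] [134.5 109.1]
row 121 63 341
85 284 342 59
93 285 342 58
101 285 341 57
109 285 341 57
117 285 341 57
125 286 341 56
133   0
```

Emit:
drive_tool([
  [[-1,-1,12,0],[-1,-1,26,0],[-1,-1,38,0],[-1,-1,45,0],[-1,-1,48,0]],
])

```text
t: 18.65
tcp_pos: [0.5514, -0.1883, 0.0555]
tool_rot: [-0.032, 0.999, 0.001, -0.001]
force: [0.7, -0.0, -0.8]
finger_gap: 0.297
gripper_force: 31.3
```

Emit:
drive_tool([
  [[0,0,0,0],[0,0,0,0],[0,0,0,0]],
])

```text
t: 18.9
tcp_pos: [0.5527, -0.1893, 0.0578]
tool_rot: [-0.032, 0.999, -0.0, 0.0]
force: [0.6, -0.7, 0.1]
finger_gap: 0.296
gripper_force: 31.3
```

```bash
python3 - <<'E'
from h import *
goto((.5203-.0045,-.1896),.0565,.064)
E
```

```text
t 18.9 tcp [ 0.5527 -0.1893  0.0578] yaw -3.0775 delta [36.8  2.   1.2] turn(tool z) 0.0 q6 -2.16 F [ 0.6 -0.7  0.1] gap 25.3
```

Emit:
drive_tool([
  [[4,1,1.5,0],[8,2,1.5,0],[12,2,1.5,0],[16,2,1.5,0],[20,2,1.5,0]],
])

```text
t: 19.32
tcp_pos: [0.5323, -0.1884, 0.056]
tool_rot: [-0.032, 0.999, -0.0, 0.001]
force: [2.4, 1.8, -1.9]
finger_gap: 0.296
gripper_force: 31.2
```

Emit:
drive_tool([
  [[4,0,0,0],[8,0,0,0],[12,0,0,0],[16,0,0,0],[18,0,0,0]],
])

```text
t: 19.73
tcp_pos: [0.5163, -0.1898, 0.0563]
tool_rot: [-0.031, 1.0, -0.001, 0.003]
force: [8.0, 3.7, -1.7]
finger_gap: 0.295
gripper_force: 31.2
```

Emit:
drive_tool([
  [[0,0,0,0],[0,0,0,0],[0,0,0,0]],
])

```text
t: 19.98
tcp_pos: [0.5169, -0.1897, 0.0564]
tool_rot: [-0.031, 1.0, -0.001, 0.003]
force: [7.0, 4.1, -2.6]
finger_gap: 0.294
gripper_force: 31.2
```

```bash
python3 - <<'E'
from h import *
goto((.5203-.0045,-.1896),.0375,.064)
E
```

```text
t 19.98 tcp [ 0.5169 -0.1897  0.0564] yaw -3.0796 delta [ 1.2  0.2 18.9] turn(tool z) -0.002 q6 -2.19 F [ 7.   4.1 -2.6] gap 25.1
```

Emit:
drive_tool([
  [[1,0,3,0],[1,0,6,0],[1,0,9,0],[1,0,12,0],[1,0,15,0]],
])

```text
t: 20.4
tcp_pos: [0.5184, -0.1917, 0.0429]
tool_rot: [-0.031, 0.999, -0.003, 0.006]
force: [9.5, 3.0, 6.5]
finger_gap: 0.299
gripper_force: 32.3
```

Emit:
drive_tool([
  [[0,0,2,0],[0,0,4,0],[0,0,6,0],[0,0,7,0],[0,0,7,0]],
])

```text
t: 20.82
tcp_pos: [0.5195, -0.1919, 0.0361]
tool_rot: [-0.031, 0.999, -0.003, 0.007]
force: [11.9, 2.9, 5.6]
finger_gap: 0.299
gripper_force: 32.4
```

```bash
python3 - <<'E'
from h import *
goto((.5203+.0045,-.1893),.0375,.064)
E
python3 row.py 0 .0625 w9; python3 - <<'E'
import cv2,numpy as np
h=cv2.cvtColor(cv2.imread('pics/w9.png'),cv2.COLOR_BGR2HSV)
print([(y,h[y,317].tolist()) for y in range(90,330,8)])
E
```

```text
t 20.82 tcp [ 0.5195 -0.1919  0.0361] yaw -3.0789 delta [-5.5  2.3 -1.3] turn(tool z) -0.001 q6 -2.19 F [11.9  2.9  5.6] gap 25.6
pred lip [[368.3, 238.7], [276.7, 238.6], [369.7, 206.6], [275.5, 206.5]]
orange [554, 117, 57, 33, 600] [577.3 132.9]
orange [615, 150, 25, 45, 341] [632.8 177.9]
orange [0, 163, 101, 86, 4104] [ 44.5 194.3]
row 222 0 40
[(90, [23, 20, 50]), (98, [23, 21, 107]), (106, [13, 29, 168]), (114, [21, 222, 242]), (122, [20, 230, 241]), (130, [20, 241, 238]), (138, [19, 248, 230]), (146, [16, 255, 174]), (154, [16, 255, 174]), (162, [16, 249, 174]), (170, [16, 255, 173]), (178, [16, 255, 173]), (186, [16, 254, 173]), (194, [16, 255, 173]), (202, [18, 126, 178]), (210, [18, 128, 178]), (218, [18, 128, 178]), (226, [18, 126, 178]), (234, [18, 126, 178]), (242, [17, 128, 178]), (250, [17, 127, 177]), (258, [17, 125, 177]), (266, [18, 128, 176]), (274, [17, 127, 177]), (282, [18, 126, 176]), (290, [17, 128, 176]), (298, [18, 127, 175]), (306, [18, 128, 176]), (314, [18, 129, 176]), (322, [18, 130, 175])]
```

Emit:
drive_tool([
  [[-2,0.5,0,0],[-4,1,0,0],[-6,1.5,0,0],[-8,2,0,0],[-8,2,0,0]],
])

```text
t: 21.28
tcp_pos: [0.5225, -0.1887, 0.0346]
tool_rot: [-0.032, 0.999, -0.002, 0.001]
force: [3.3, -4.5, 5.3]
finger_gap: 0.294
gripper_force: 32.4
```

Emit:
drive_tool([
  [[0,0,0,0],[0,0,0,0],[0,0,0,0],[0,0,0,0]],
], jaw=50)

```text
t: 21.62
tcp_pos: [0.5195, -0.1859, 0.0331]
tool_rot: [-0.032, 0.999, 0.001, -0.002]
force: [-0.6, -0.4, -0.3]
finger_gap: 0.586
gripper_force: 0.0
```

Emit:
drive_tool([
  [[0,0,-20,0],[0,0,-50,0],[0,0,-90,0],[0,0,-120,0],[0,0,-120,0]],
])

```text
t: 22.03
tcp_pos: [0.524, -0.1884, 0.1593]
tool_rot: [-0.032, 0.999, -0.003, 0.004]
force: [0.7, -0.8, -0.3]
finger_gap: 0.585
gripper_force: 0.0
```

Emit:
drive_tool([
  [[0,0,0,0],[0,0,0,0],[0,0,0,0]],
])

```text
t: 22.28
tcp_pos: [0.5197, -0.1861, 0.1522]
tool_rot: [-0.032, 0.999, 0.001, -0.002]
force: [0.1, -0.7, 0.3]
finger_gap: 0.584
gripper_force: 0.0
```

```bash
python3 row.py 0 .0625 w10; python3 - <<'E'
from h import *
goto((.5571,.1085),.12,.133)
s,p,R=pose();C=cam('wrist')
im=vision.snapshot('side');cv2.imwrite('pics/s4.png',im[:,:,::-1])
c,sn=np.cos(.064),np.sin(.064)
for z in(.051,.064,.078): print(z,proj('wrist',[(.5203+x*c,-.1896+x*sn,z) for x in(-.0625,-.0505,-.0425,.0625)],C).round(1).tolist())
h=cv2.cvtColor(cv2.imread('pics/w10.png'),cv2.COLOR_BGR2HSV)
q=proj('wrist',[(.5203,-.1896,.064)],C)[0];u=int(q[0])
print(u,[(y,h[y,u].tolist()) for y in range(120,330,5)])
E
```

```text
pred lip [[333.6, 184.9], [289.6, 184.8], [333.8, 168.9], [289.3, 168.9]]
orange [276, 338, 107, 18, 1436] [328.3 346.9]
row 176 125 171
t 22.33 tcp [ 0.5197 -0.1862  0.152 ] yaw -3.0774 delta [-56.3 291.6  32.5] turn(tool z) -0.069 q6 -2.18 F [-0.8  0.6  0.4] gap 49.8
0.051 [[312.2, 151.0], [312.3, 168.5], [312.4, 179.8], [312.9, 312.0]]
0.064 [[311.9, 151.6], [312.0, 170.1], [312.1, 182.1], [312.7, 320.4]]
0.078 [[311.6, 152.4], [311.7, 172.0], [311.7, 184.7], [312.4, 330.4]]
312 [(120, [14, 29, 96]), (125, [21, 23, 79]), (130, [14, 37, 167]), (135, [16, 255, 173]), (140, [16, 254, 173]), (145, [16, 251, 174]), (150, [16, 251, 173]), (155, [16, 249, 172]), (160, [16, 255, 173]), (165, [16, 249, 173]), (170, [16, 246, 172]), (175, [19, 154, 176]), (180, [18, 129, 176]), (185, [18, 127, 177]), (190, [18, 126, 176]), (195, [18, 128, 176]), (200, [18, 128, 176]), (205, [18, 127, 175]), (210, [18, 127, 175]), (215, [18, 129, 176]), (220, [18, 128, 175]), (225, [18, 128, 175]), (230, [18, 128, 174]), (235, [18, 128, 174]), (240, [18, 128, 173]), (245, [18, 128, 173]), (250, [18, 128, 173]), (255, [17, 128, 172]), (260, [17, 128, 172]), (265, [18, 129, 172]), (270, [18, 130, 171]), (275, [18, 130, 171]), (280, [17, 128, 171]), (285, [17, 128, 171]), (290, [18, 128, 169]), (295, [17, 129, 170]), (300, [17, 126, 170]), (305, [18, 128, 170]), (310, [18, 118, 219]), (315, [19, 114, 228]), (320, [16, 33, 224]), (325, [20, 90, 233])]
```

Emit:
drive_tool([
  [[-7,36,0,0],[-14,74,0,0],[-21,112,0,0],[-28,150,0,0],[-36,188,0,0]],
], jaw=60)

```text
t: 22.8
tcp_pos: [0.5439, 0.0046, 0.1525]
tool_rot: [-0.032, 0.999, 0.0, -0.002]
force: [0.7, -0.4, 0.5]
finger_gap: 0.704
gripper_force: 0.0
```

Emit:
drive_tool([
  [[-7,36,8,-0.03],[-14,70,16,-0.069],[-20,95,24,-0.069],[-20,103,32,-0.069],[-20,103,32,-0.069]],
])

```text
t: 23.22
tcp_pos: [0.5561, 0.109, 0.1191]
tool_rot: [-0.068, 0.998, 0.0, -0.003]
force: [-1.9, -0.9, -0.2]
finger_gap: 0.707
gripper_force: 0.0
```

Emit:
drive_tool([
  [[0,0,0,0],[0,0,0,0],[0,0,0,0],[0,0,0,0]],
])

```text
t: 23.55
tcp_pos: [0.5586, 0.1055, 0.1222]
tool_rot: [-0.065, 0.998, -0.0, 0.0]
force: [-0.2, -0.5, -0.1]
finger_gap: 0.701
gripper_force: 0.0
```

```bash
python3 - <<'E'
from h import *
im=vision.snapshot('wrist');cv2.imwrite('pics/w11.png',im[:,:,::-1])
goto((.5569,.1078),.022,.133)
C=cam('wrist');h=cv2.cvtColor(cv2.imread('pics/w11.png'),cv2.COLOR_BGR2HSV).astype(int)
c,s=np.cos(.133),np.sin(.133);ctr=np.array([.5569,.1078])
for z in(.051,.038):print(z,proj('wrist',[(ctr[0]+l*c,ctr[1]+l*s,z) for l in(-.075,-.059,0)],C).round(1).tolist())
q=proj('wrist',[(ctr[0]-.065*c,ctr[1]-.065*s,.045)],C)[0];u,v=map(int,q)
print('col',u,[(y,h[y,u].tolist()) for y in range(v-40,v+40,3)])
print('row',v,[(x,h[v,x].tolist()) for x in range(u-40,u+40,3)])
E
```

```text
t 23.6 tcp [0.5587 0.1057 0.1223] yaw -3.0104 delta [  1.6   2.4 100.3] turn(tool z) -0.002 q6 -1.71 F [-0.1 -0.4  1. ] gap 59.8
0.051 [[321.1, 127.5], [321.1, 154.9], [321.0, 246.4]]
0.038 [[320.9, 128.1], [320.9, 153.9], [320.8, 240.6]]
col 320 [(104, [109, 93, 206]), (107, [109, 94, 207]), (110, [108, 93, 209]), (113, [108, 93, 211]), (116, [108, 95, 201]), (119, [108, 92, 207]), (122, [109, 93, 202]), (125, [109, 87, 207]), (128, [28, 118, 255]), (131, [30, 134, 255]), (134, [30, 133, 255]), (137, [30, 134, 255]), (140, [29, 134, 255]), (143, [29, 134, 255]), (146, [29, 133, 255]), (149, [29, 134, 255]), (152, [29, 134, 255]), (155, [30, 71, 255]), (158, [30, 66, 255]), (161, [30, 66, 255]), (164, [30, 66, 255]), (167, [30, 65, 255]), (170, [30, 66, 255]), (173, [30, 66, 255]), (176, [30, 66, 255]), (179, [30, 66, 255]), (182, [30, 66, 255])]
row 144 [(280, [109, 88, 222]), (283, [109, 88, 219]), (286, [108, 90, 219]), (289, [109, 99, 162]), (292, [109, 101, 164]), (295, [110, 100, 155]), (298, [109, 101, 159]), (301, [112, 77, 152]), (304, [21, 163, 214]), (307, [22, 161, 242]), (310, [23, 154, 255]), (313, [25, 149, 255]), (316, [26, 145, 255]), (319, [28, 137, 255]), (322, [30, 132, 255]), (325, [30, 119, 255]), (328, [30, 131, 255]), (331, [29, 136, 255]), (334, [27, 144, 255]), (337, [24, 151, 255]), (340, [19, 114, 239]), (343, [109, 91, 210]), (346, [109, 90, 215]), (349, [109, 90, 213]), (352, [109, 91, 212]), (355, [109, 93, 209]), (358, [109, 91, 212])]
```

Emit:
drive_tool([
  [[1,2,35,0],[1,2,65,0],[1,2,85,0],[1,2,95,0],[1,2,99,0]],
])

```text
t: 24.02
tcp_pos: [0.5563, 0.1082, 0.0214]
tool_rot: [-0.066, 0.998, 0.0, -0.001]
force: [-0.1, -0.9, -0.1]
finger_gap: 0.7
gripper_force: 0.0
```

Emit:
drive_tool([
  [[0,0,0,0],[0,0,0,0],[0,0,0,0]],
])

```text
t: 24.27
tcp_pos: [0.5582, 0.1087, 0.0242]
tool_rot: [-0.067, 0.998, -0.0, 0.001]
force: [-0.8, 0.4, 0.3]
finger_gap: 0.702
gripper_force: 0.0
```

Emit:
drive_tool([
  [[0,0,0,0],[0,0,0,0],[0,0,0,0],[0,0,0,0],[0,0,0,0]],
], jaw=0, force=30)

```text
t: 24.68
tcp_pos: [0.5576, 0.1089, 0.0237]
tool_rot: [-0.067, 0.998, -0.0, 0.001]
force: [-1.4, -0.4, 6.3]
finger_gap: 0.301
gripper_force: 30.3
```

Emit:
drive_tool([
  [[0,0,0,0],[0,0,0,0],[0,0,0,0]],
])

```text
t: 24.93
tcp_pos: [0.5575, 0.1089, 0.0237]
tool_rot: [-0.067, 0.998, -0.0, 0.001]
force: [-0.9, 0.7, 6.7]
finger_gap: 0.298
gripper_force: 30.3
```

Emit:
drive_tool([
  [[0,0,-15,0],[0,0,-40,0],[0,0,-75,0],[0,0,-95,0],[0,0,-95,0]],
])

```text
t: 25.35
tcp_pos: [0.56, 0.109, 0.122]
tool_rot: [-0.067, 0.998, -0.0, 0.004]
force: [0.8, -0.4, 0.1]
finger_gap: 0.294
gripper_force: 29.8
```

```bash
python3 - <<'E'
from h import *
goto((.5136+.036*.998,-.0848+.036*.064),.12,.064)
E
```

```text
t 25.35 tcp [0.56  0.109 0.122] yaw -3.0081 delta [  35.9 -188.4    1.9] turn(tool z) 0.069 q6 -1.71 F [ 0.8 -0.4  0.1] gap 25.1
```

Emit:
drive_tool([
  [[5,-36,0,0.035],[13,-74,0,0.069],[20,-112,0,0.069],[28,-150,0,0.069],[34,-188,0,0.069]],
])

```text
t: 25.77
tcp_pos: [0.5467, -0.0831, 0.1166]
tool_rot: [-0.032, 0.999, 0.001, -0.001]
force: [0.5, 0.4, -1.4]
finger_gap: 0.296
gripper_force: 29.9
```

Emit:
drive_tool([
  [[0,0,10,0],[0,0,25,0],[0,0,40,0],[0,0,50,0],[0,0,50,0]],
], jaw=0, force=20)

```text
t: 26.18
tcp_pos: [0.5461, -0.0812, 0.0649]
tool_rot: [-0.032, 0.999, 0.001, -0.003]
force: [-0.6, 0.7, -0.3]
finger_gap: 0.299
gripper_force: 29.9
```

Emit:
drive_tool([
  [[0,0,0,0],[0,0,0,0],[0,0,0,0]],
])

```text
t: 26.43
tcp_pos: [0.5489, -0.0818, 0.0684]
tool_rot: [-0.032, 0.999, -0.0, 0.001]
force: [0.9, -0.4, -0.6]
finger_gap: 0.295
gripper_force: 29.9
```

```bash
python3 - <<'E'
from h import *
goto((.5136+.036*.998,-.0848+.036*.064),.041,.064)
E
```

```text
t 26.43 tcp [ 0.5489 -0.0818  0.0684] yaw -3.0768 delta [-0.6 -0.7 27.4] turn(tool z) 0.001 q6 -1.98 F [ 0.9 -0.4 -0.6] gap 25.2
```

Emit:
drive_tool([
  [[-0.5,-0.5,6,0],[-0.5,-0.5,12,0],[-0.5,-0.5,18,0],[-0.5,-0.5,23,0],[-0.5,-0.5,27.5,0]],
])

```text
t: 26.85
tcp_pos: [0.5475, -0.0825, 0.0402]
tool_rot: [-0.032, 0.999, 0.0, -0.001]
force: [-4.2, -1.7, 7.4]
finger_gap: 0.294
gripper_force: 32.1
```

Emit:
drive_tool([
  [[0,0,0,0],[0,0,0,0],[0,0,0,0]],
])

```text
t: 27.1
tcp_pos: [0.5476, -0.0824, 0.04]
tool_rot: [-0.032, 0.999, 0.0, -0.001]
force: [-3.0, -0.7, 3.1]
finger_gap: 0.299
gripper_force: 31.7
```

Emit:
drive_tool([
  [[0,0,-5,0],[0,0,-10,0],[0,0,-15,0],[0,0,-17,0],[0,0,-17,0]],
])

```text
t: 27.52
tcp_pos: [0.5498, -0.0826, 0.0582]
tool_rot: [-0.032, 0.999, -0.0, 0.001]
force: [-0.7, 0.0, -0.6]
finger_gap: 0.297
gripper_force: 31.2
```

Emit:
drive_tool([
  [[0,0,0,0],[0,0,0,0],[0,0,0,0]],
], jaw=0, force=30)

```text
t: 27.77
tcp_pos: [0.5487, -0.0824, 0.0572]
tool_rot: [-0.032, 0.999, 0.0, -0.0]
force: [0.2, -1.1, -1.1]
finger_gap: 0.294
gripper_force: 31.2
```

```bash
python3 tilt.py 75.7 13.5 w12; python3 - <<'E'
from h import *
goto((.5136-.0085,-.0848),.058,.064)
E
python3 row.py .105 .075 w13;  python3 - <<'E'
import cv2,numpy as np
h=cv2.cvtColor(cv2.imread('pics/w13.png'),cv2.COLOR_BGR2HSV)
for y in range(30,110,10): 
    r=h[y].astype(int);m=(r[:,0]<20)&(r[:,1]>190)&(np.arange(640)>240)&(np.arange(640)<420);x=np.where(m)[0];print(y,x.min() if len(x) else '',x.max() if len(x) else '',len(x))
E
```

```text
tcp [ 0.5487 -0.0824  0.0572] F [ 0.2 -1.1 -1.1]
60 [16, 239, 183] | 65 [16, 239, 182] | 70 [16, 238, 182] | 75 [11, 198, 132] | 80 [105, 168, 134] | 85 [105, 168, 134] | 90 [105, 168, 134] | 95 [105, 169, 132] | 100 [105, 169, 132] | 105 [106, 165, 101] | 110 [12, 26, 172] | 115 [14, 28, 176] | 120 [20, 151, 185] | 125 [21, 176, 187] | 130 [21, 177, 187] | 135 [21, 177, 187] | 140 [20, 177, 187] | 145 [21, 176, 188] | 150 [21, 177, 188] | 155 [21, 177, 188] | 160 [20, 172, 189] | 165 [18, 125, 187] | 170 [18, 125, 188] | 175 [18, 125, 188] | 180 [18, 125, 188] | 185 [18, 125, 188] | 190 [18, 125, 188] | 195 [18, 124, 187] | 200 [18, 124, 187] | 205 [18, 124, 187] | 210 [18, 124, 187] | 215 [18, 124, 187] | 220 [18, 124, 187] | 225 [18, 124, 187] | 230 [18, 124, 187] | 235 [18, 124, 187] | 240 [18, 123, 186] | 245 [18, 123, 186] | 250 [18, 123, 186] | 255 [18, 125, 186] | 260 [18, 125, 186] | 265 [18, 125, 186] | 270 [18, 125, 186] | 275 [18, 124, 185] | 280 [18, 124, 185] | 285 [18, 124, 185] | 290 [18, 124, 185] | 295 [18, 124, 185] | 300 [18, 125, 184] | 305 [18, 126, 184] | 310 [18, 126, 184] | 315 [18, 126, 184] | 320 [18, 125, 183] | 325 [18, 125, 184] | 
0 top end [316.5 121.3] bottom end [316.8 124.4] seam [316.5 171.5]
5 top end [316.6 119.6] bottom end [316.9 128.6] seam [316.6 167.5]
10 top end [316.7 119.8] bottom end [317.  133.8] seam [316.7 165. ]
15 top end [316.8 121.6] bottom end [317.  139.7] seam [316.7 164. ]
20 top end [316.8 124.8] bottom end [317.1 146.4] seam [316.8 164.2]
25 top end [316.9 129.1] bottom end [317.1 153.6] seam [316.9 165.6]
t 27.82 tcp [ 0.5487 -0.0824  0.0571] yaw -3.0774 delta [43.6  0.4 -0.9] turn(tool z) 0.0 q6 -1.99 F [-0.2  0.1 -0.5] gap 25.8
pred lip [[359.0, 75.3], [273.3, 75.2], [360.1, 40.9], [272.2, 40.9]]
orange [30, 11, 75, 80, 2571] [63.7 47.8]
row 58 38 356
30 273 357 85
40 273 357 85
50 273 356 84
60 274 356 83
70 274 356 83
80   0
90   0
100   0
```

Emit:
drive_tool([
  [[5,0,-1,0],[10,0,-1,0],[15,0,-1,0],[20,0,-1,0],[25,0,-1,0]],
])

```text
t: 28.28
tcp_pos: [0.5231, -0.0841, 0.0583]
tool_rot: [-0.032, 0.999, 0.0, -0.0]
force: [0.8, 1.0, -0.9]
finger_gap: 0.295
gripper_force: 31.3
```

Emit:
drive_tool([
  [[4,0,0,0],[8,0,0,0],[12,0,0,0],[16,0,0,0],[20,0,0,0]],
])

```text
t: 28.7
tcp_pos: [0.5067, -0.0858, 0.059]
tool_rot: [-0.031, 1.0, -0.001, 0.003]
force: [7.3, 3.4, -0.2]
finger_gap: 0.298
gripper_force: 31.3
```

Emit:
drive_tool([
  [[0.5,0,0,0],[1,0,0,0],[1,0,0,0],[1,0,0,0]],
])

```text
t: 29.03
tcp_pos: [0.5063, -0.0858, 0.0591]
tool_rot: [-0.031, 1.0, -0.001, 0.004]
force: [7.0, 4.3, -1.3]
finger_gap: 0.295
gripper_force: 31.3
```

```bash
python3 - <<'E'
from h import *
goto((.5136-.0085,-.0848),.037,.064)
E
```

```text
t 29.03 tcp [ 0.5063 -0.0858  0.0591] yaw -3.0798 delta [ 1.3  1.1 22.1] turn(tool z) -0.002 q6 -2.02 F [ 7.   4.3 -1.3] gap 25.2
```

Emit:
drive_tool([
  [[1.5,0.5,3,0],[1.5,0.5,6,0],[1.5,0.5,9,0],[1.5,0.5,12,0],[1.5,0.5,15,0]],
])

```text
t: 29.45
tcp_pos: [0.5074, -0.0869, 0.0451]
tool_rot: [-0.032, 0.999, -0.002, 0.007]
force: [10.8, 2.1, 6.1]
finger_gap: 0.299
gripper_force: 32.1
```

Emit:
drive_tool([
  [[0,0,3,0],[0,0,6,0],[0,0,8,0],[0,0,9,0],[0,0,9,0]],
])

```text
t: 29.87
tcp_pos: [0.5086, -0.0871, 0.0362]
tool_rot: [-0.031, 0.999, -0.003, 0.008]
force: [10.1, 2.2, 4.9]
finger_gap: 0.295
gripper_force: 32.2
```

```bash
python3 - <<'E'
from h import *
goto((.5136+.001,-.0848),.036,.064)
E
python3 row.py .105 .075 w14; python3 - <<'E'
import cv2,numpy as np
h=cv2.cvtColor(cv2.imread('pics/w14.png'),cv2.COLOR_BGR2HSV)
print([(y,h[y,317].tolist()) for y in range(90,260,5)])
E
```

```text
t 29.87 tcp [ 0.5086 -0.0871  0.0362] yaw -3.0787 delta [-6.2  2.   0.3] turn(tool z) -0.001 q6 -2.02 F [10.1  2.2  4.9] gap 25.2
pred lip [[368.8, 212.4], [275.1, 212.3], [370.3, 178.7], [273.8, 178.7]]
orange [4, 142, 92, 82, 3412] [ 46.2 167.9]
row 195 18 33
[(90, [16, 245, 178]), (95, [16, 246, 178]), (100, [16, 248, 178]), (105, [16, 246, 178]), (110, [16, 251, 177]), (115, [16, 246, 177]), (120, [16, 246, 178]), (125, [16, 255, 177]), (130, [16, 251, 177]), (135, [16, 255, 177]), (140, [16, 251, 177]), (145, [16, 249, 177]), (150, [16, 255, 176]), (155, [16, 254, 176]), (160, [16, 251, 176]), (165, [16, 255, 176]), (170, [20, 178, 181]), (175, [19, 138, 181]), (180, [18, 125, 181]), (185, [18, 127, 181]), (190, [18, 126, 182]), (195, [18, 127, 181]), (200, [17, 128, 182]), (205, [18, 127, 181]), (210, [18, 128, 180]), (215, [18, 125, 181]), (220, [18, 128, 181]), (225, [17, 125, 181]), (230, [18, 126, 180]), (235, [18, 125, 179]), (240, [17, 125, 180]), (245, [17, 125, 180]), (250, [17, 125, 180]), (255, [18, 125, 178])]
```

Emit:
drive_tool([
  [[-2,0.5,0.5,0],[-4,1,0.5,0],[-6,1.5,0.5,0],[-8,2,0.5,0],[-8,2,0.5,0]],
])

```text
t: 30.33
tcp_pos: [0.5114, -0.0843, 0.035]
tool_rot: [-0.033, 0.999, -0.002, 0.002]
force: [2.9, -4.6, 6.0]
finger_gap: 0.297
gripper_force: 32.4
```

Emit:
drive_tool([
  [[0,0,0,0],[0,0,0,0],[0,0,0,0],[0,0,0,0]],
], jaw=50)

```text
t: 30.67
tcp_pos: [0.5079, -0.0819, 0.0334]
tool_rot: [-0.032, 0.999, 0.001, -0.001]
force: [-0.1, 0.1, -0.4]
finger_gap: 0.582
gripper_force: 0.0
```

Emit:
drive_tool([
  [[0,0,-20,0],[0,0,-50,0],[0,0,-90,0],[0,0,-125,0],[0,0,-160,0]],
])

```text
t: 31.08
tcp_pos: [0.5081, -0.0819, 0.1949]
tool_rot: [-0.032, 0.999, 0.001, -0.001]
force: [1.6, -0.2, -0.4]
finger_gap: 0.586
gripper_force: 0.0
```

Emit:
drive_tool([
  [[0,40,0,0],[0,80,0,0],[0,120,0,0],[0,150,0,0],[0,150,0,0]],
])

```text
t: 31.5
tcp_pos: [0.497, 0.0721, 0.1934]
tool_rot: [-0.035, 0.999, 0.001, -0.002]
force: [0.7, -0.2, 0.4]
finger_gap: 0.587
gripper_force: 0.0
```

Emit:
drive_tool([
  [[0,0,0,0],[0,0,0,0],[0,0,0,0],[0,0,0,0]],
])

```text
t: 31.83
tcp_pos: [0.4998, 0.066, 0.1936]
tool_rot: [-0.031, 1.0, -0.0, -0.0]
force: [0.2, -0.1, -0.1]
finger_gap: 0.584
gripper_force: 0.0
```

```bash
python3 - <<'E'
from h import *
t=vision.snapshot('top');s=vision.snapshot('side')
cv2.imwrite('pics/fin.png',np.hstack([cv2.resize(x[:,:,::-1],(400,400),interpolation=cv2.INTER_CUBIC) for x in(t[170:310,320:480],s[225:345,275:425])]))
print(manip.sense()['t'])
E
```

```text
31.9333
```

View pics/fin.png

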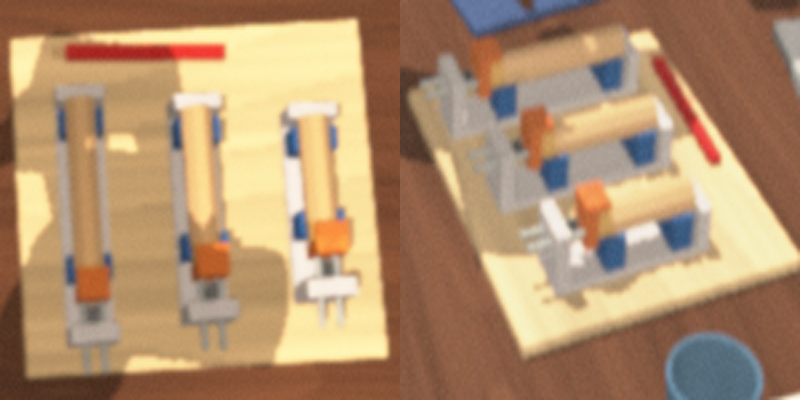

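All three handles lie flat between keeper and stop in the rows for their lengths. The pencil is where it was and the gripper is clear.

```bash
python3 -c "
from station import manip
print(manip.sign_off())"
```

```text
the job is handed in; nothing more can be done
None
```

The short, medium and long handles each lie flat in their matching rows, held between keeper and stop, and I handed the job in at about 32 s.

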